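Sort the coin tubs by weight

ROBOT

A 7-joint arm with a two-finger parallel gripper is mounted at the origin on the work surface. World frame = base frame: x ahead of the robot, y to its left, z up, the work surface at z = 0. Lengths are in mm, angles in rad, forces in N, time in s.
With the tool pointing down it reaches from about 425 to 825 mm from the base axis. Payload 3.6 kg.
Tool frame: the origin (TCP) lies on the centre line of the jaws, within the pads' length; the fingertips stand 11 mm ahead of it and the grasp point (between the pads) lies 8 mm behind it (bot.tips_ahead is the z of the fingertips in the tool frame, in mm); z points along the fingers, y is the direction in which the jaws open and shut (so a half turn about z gives the same grasp; the last joint's range is limited). The gripper opens to 93 mm and grips with 3 to 60 N. Pads are 15 mm wide; open, the fingers measure 128 mm over their backs; the gripper's body (75 mm by 188 mm) begins 65 mm behind the grasp point.
Start: joints at [1.177, 0.615, -0.013, 1.423, 0.008, 1.103, -0.04], TCP at [233.726, -606.494, 229.64] pointing down, gripper open.
Joint ranges: [-3.12, 3.12], [-0.3, 2.06], [-1.34, 1.32], [0.26, 2.42], [-1.36, 4.5], [0.01, 1.98], [-2.84, 2.84]. Speed limits (rad/s): [2.79, 2.79, 3.14, 3.14, 3.14, 3.14, 3.14].

INTERFACE

Orientations are given as a unit quaternion [w, x, y, z].
In Python, from station import sense, imaging, workorder, bot gives the robot as it stands. The module is installed in compiled form; this text tells all that it offers.
- The arm moves only by the tool carry_out, never from a script. Its arguments are lists of equal length, an entry for each row: "linear": the shift along the tool's x, y, z as a fraction of full scale, a list of three; "turn": the turn, a rotation vector about the tool's x, y, z as a fraction of full scale, a list of three. A call has 1 to 20 rows; each row is the pose to reach, as a shift and turn from the pose commanded when the call began, along the tool's axes at that moment, turning the shorter way round; what a row does not reach only later rows make up. Full scale, the value 1, is 20 cm for a shift and pi rad for a turn. A row lasts 1/8 s, in which the tool goes at most 62.5 mm and 10.7 degrees, less where a joint would pass 70% of its speed; a pose out of reach is approached as far as the arm can. A call with a number of a shift or a turn outside -1 to 1 is refused whole. A call with a gripper value outside its range is refused whole. "claw" is the closure in counts, from 0 (fully open) to 255 (shut), set as the call begins (left out, the last holds). The fingers move at their own pace and stop on an object; the grip force is fixed at half the most. Time passes only in rows, so rows that repeat a pose let the fingers close. It gives the time, the measured TCP pose, the force and the opening at its end, in the units of the state.
- sense(): the state, without advancing time (a new reading comes with each control period).
- imaging.grab_frame(name): name is "side" or "top" or "wrist"; returns (picture, depth): 480x640x3 uint8, red, green, blue; 480x640 float32, mm along the optical axis (not along the pixel's ray), 0 where there is no reading.
- imaging.get_calibration(name): a dict with "vertical_fov" (degrees; the focal length in pixels is half the picture's height over the tangent of half this angle, whatever the lens; pixels are square), "cx", "cy" (the principal point, pixels), "dist_coeffs" ([k1, k2, p1, p2, k3] as OpenCV has them; the pictures are not rectified), "R" (3x3) and "t" (3): a world point X has camera coordinates R X + t; the wrist camera has in their place "T_tool_cam" (4x4, takes a point from camera to tool coordinates, whose origin is the TCP and whose axes are the flange's). Camera axes: x right, y down, z forward; pixel columns grow to the right and rows downward; lengths in mm; the calibration is good to about 2 mm. A picture is of the moment at which its call begins: read the wrist's pose just before it. get_calibration takes no time and is no camera call.
- workorder.hand_in(): hands the job in, once; it reports no verdict.
The state is a dict: "time": time; "q": joint angles; "qd": joint speeds; "joint_torque": joint torques, N m; "tool_pos": TCP position; "orientation": TCP orientation; "contact_force": force on the tool from outside, world axes, zero at the start; "torque": the same for the moment, N m; "opening": finger opening in mm.
Only numpy, scipy, OpenCV 4.12 (cv2) and the standard library are available. Lean on these libraries where they do the work, as an engineer would, in place of code of your own. Each camera call takes 0.05 s, during which the arm holds its last target.

TASK

Lift each of the two coin tubs to judge its weight, and stand it in the lane for its weight: under 250 g in the lane marked with one coin, 250 to 500 g in the lane with two coins, over 500 g in the lane with three. Set it down gently and slide it along its lane, pushing only lightly, until you feel it come up against the stop, or against the other tub if that already stands at the stop of the same lane; leave it touching and let go. Leave the disc cases, the cash box and the roll of tape where they are.

Things in the scene. Friction and masses are not known exactly. Their poses are not given: they have to be found in the camera images.
- tub_a_knob (a point): Closed grey plastic tub of coins, 60 mm in diameter, 62 mm high to the top of its black lid, with a knob on the lid 26 mm in diameter and 34 mm tall (62 to 96 mm above the underside). Both tubs look alike; each weighs anything from 120 to 690 g. This point: on the tub's axis, half-way up the knob's grip, 81 mm above the underside; z up, yaw means nothing.
- tub_b_knob (a point): Closed grey plastic tub of coins, 60 mm in diameter, 62 mm high to the top of its black lid, with a knob on the lid 26 mm in diameter and 34 mm tall (62 to 96 mm above the underside). Both tubs look alike; each weighs anything from 120 to 690 g. This point: on the tub's axis, half-way up the knob's grip, 81 mm above the underside; z up, yaw means nothing.
- tub_a: The same tub as tub_a_knob; the origin is the centre of its underside, z up.
- tub_b: The same tub as tub_b_knob; the origin is the centre of its underside, z up.
- lane1: White straight level lane with one brass coin in its floor at the mouth (robot's end, no wall); fixed, 210 x 82 mm, 66 mm wide inside, walls 25 mm above the 5 mm floor; lanes 97 mm apart in any order. Origin: underside (12 mm above table), middle line, 95 mm from the mouth; x away from the mouth. An upright steel stop is clamped in it, face anywhere at x = 55 to 90 mm: push on it under 8 N.
- lane2: White straight level lane with two brass coins in its floor at the mouth (robot's end, no wall); fixed, 210 x 82 mm, 66 mm wide inside, walls 25 mm above the 5 mm floor; lanes 97 mm apart in any order. Origin: underside (12 mm above table), middle line, 95 mm from the mouth; x away from the mouth. An upright steel stop is clamped in it, face anywhere at x = 55 to 90 mm: push on it under 8 N.
- lane3: White straight level lane with three brass coins in its floor at the mouth (robot's end, no wall); fixed, 210 x 82 mm, 66 mm wide inside, walls 25 mm above the 5 mm floor; lanes 97 mm apart in any order. Origin: underside (12 mm above table), middle line, 95 mm from the mouth; x away from the mouth. An upright steel stop is clamped in it, face anywhere at x = 55 to 90 mm: push on it under 8 N.
- cases: Stack of four flat disc cases, about 145 x 130 x 43 mm; bystander, loose. Origin at the centre of the underside.
- cashbox: Grey steel cash box, 80 x 130 mm, 83 mm high over its handle; bystander, loose. Origin at the centre of the underside.
- tape: Cardboard-coloured roll of packing tape, 80 mm in diameter, 45 mm high; bystander, loose. Origin at the centre of the underside.

How it is judged (in metres and radians):
At the end, for the whole second after the job is handed in: Each tub is upright (0.1 rad), at rest and released in the lane for its weight (1 coin: under 250 g, 2: 250 to 500 g, 3: over 500 g; within 50 g of a limit either lane counts), under 2 mm from the stop, or from the other tub which stands so at the stop of that lane (((y of tub_a_knob in the frame of lane1 between -0.01 and 0.01 m and z of tub_a_knob in the frame of lane1 below 0.09 m and contact force between tub_a and lane1 between 0.5 and 2.94 N and x of tub_a_knob in the frame of lane1 below 0.065 m and (horizontal distance between tub_a_knob and stop1_c0 below 0.035 m or (y of tub_b_knob in the frame of lane1 between -0.01 and 0.01 m and z of tub_b_knob in the frame of lane1 below 0.09 m and horizontal distance between tub_b_knob and stop1_c0 below 0.035 m and horizontal distance between tub_a_knob and tub_b_knob below 0.062 m))) or (y of tub_a_knob in the frame of lane2 between -0.01 and 0.01 m and z of tub_a_knob in the frame of lane2 below 0.09 m and contact force between tub_a and lane2 between 1.96 and 5.4 N and x of tub_a_knob in the frame of lane2 below 0.065 m and (horizontal distance between tub_a_knob and stop2_c0 below 0.035 m or (y of tub_b_knob in the frame of lane2 between -0.01 and 0.01 m and z of tub_b_knob in the frame of lane2 below 0.09 m and horizontal distance between tub_b_knob and stop2_c0 below 0.035 m and horizontal distance between tub_a_knob and tub_b_knob below 0.062 m))) or (y of tub_a_knob in the frame of lane3 between -0.01 and 0.01 m and z of tub_a_knob in the frame of lane3 below 0.09 m and contact force between tub_a and lane3 above 4.41 N and x of tub_a_knob in the frame of lane3 below 0.065 m and (horizontal distance between tub_a_knob and stop3_c0 below 0.035 m or (y of tub_b_knob in the frame of lane3 between -0.01 and 0.01 m and z of tub_b_knob in the frame of lane3 below 0.09 m and horizontal distance between tub_b_knob and stop3_c0 below 0.035 m and horizontal distance between tub_a_knob and tub_b_knob below 0.062 m)))) and angle between each of tub_a_knob, tub_b_knob's own z axis and vertical below 0.1 rad and linear speed of each of tub_a, tub_b below 0.01 m/s and ((y of tub_b_knob in the frame of lane1 between -0.01 and 0.01 m and z of tub_b_knob in the frame of lane1 below 0.09 m and contact force between tub_b and lane1 between 0.5 and 2.94 N and x of tub_b_knob in the frame of lane1 below 0.065 m and (horizontal distance between tub_b_knob and stop1_c0 below 0.035 m or (y of tub_a_knob in the frame of lane1 between -0.01 and 0.01 m and z of tub_a_knob in the frame of lane1 below 0.09 m and horizontal distance between tub_a_knob and stop1_c0 below 0.035 m and horizontal distance between tub_b_knob and tub_a_knob below 0.062 m))) or (y of tub_b_knob in the frame of lane2 between -0.01 and 0.01 m and z of tub_b_knob in the frame of lane2 below 0.09 m and contact force between tub_b and lane2 between 1.96 and 5.4 N and x of tub_b_knob in the frame of lane2 below 0.065 m and (horizontal distance between tub_b_knob and stop2_c0 below 0.035 m or (y of tub_a_knob in the frame of lane2 between -0.01 and 0.01 m and z of tub_a_knob in the frame of lane2 below 0.09 m and horizontal distance between tub_a_knob and stop2_c0 below 0.035 m and horizontal distance between tub_b_knob and tub_a_knob below 0.062 m))) or (y of tub_b_knob in the frame of lane3 between -0.01 and 0.01 m and z of tub_b_knob in the frame of lane3 below 0.09 m and contact force between tub_b and lane3 above 4.41 N and x of tub_b_knob in the frame of lane3 below 0.065 m and (horizontal distance between tub_b_knob and stop3_c0 below 0.035 m or (y of tub_a_knob in the frame of lane3 between -0.01 and 0.01 m and z of tub_a_knob in the frame of lane3 below 0.09 m and horizontal distance between tub_a_knob and stop3_c0 below 0.035 m and horizontal distance between tub_b_knob and tub_a_knob below 0.062 m))))); the robot touches nothing.
It fails at once if a tub is pressed, set down or jammed against a lane or its stop with more than 22 N (contact force between any of tub_a, tub_b and lane1 above 22 N or contact force between any of tub_a, tub_b and lane2 above 22 N or contact force between any of tub_a, tub_b and lane3 above 22 N).
It fails at once if a tub is pushed against a stop or the other tub with more than 12 N (contact force between tub_a and tub_b above 12 N or contact force between any of tub_a, tub_b and stop1_c0 above 12 N or contact force between any of tub_a, tub_b and stop2_c0 above 12 N or contact force between any of tub_a, tub_b and stop3_c0 above 12 N).
It fails at once if the disc cases, the cash box or the roll of tape is moved more than 20 mm (distance of any of cases, cashbox, tape from where it was at the start of the episode above 0.02 m).
It also fails if it takes over 72 s, if anything falls off the work surface, if the arm or the gripper's body presses on something with over 40 N, if the wrist force passes 120 N, or if a joint passes its speed limit or range.

## Working session

There is one attempt and no reset: what is moved stays moved. The work goes in short steps, Python scripts to look and compute and a tool call to move; the robot and the scene stay as the last step left them, time stands still between calls to the robot, and variables do not carry over. Pictures are saved under pics/ and viewed, and the job is handed in when it is done.

Besides the shell and the picture viewer there is one more tool, called as name(argument=value, ...) on one line, values as JSON. carry_out: Moves the arm, as the interface text tells. Its arguments: {"type":"object","properties":{"linear":{"type":"array","items":{"type":"array","items":{"type":"number","minimum":-1,"maximum":1}}},"turn":{"type":"array","items":{"type":"array","items":{"type":"number","minimum":-1,"maximum":1}}},"claw":{"type":"number"}},"required":["linear","turn"]}

```bash
mkdir -p pics; python3 - <<'E'
from station import sense, imaging, bot
import cv2,numpy as np
s=sense();print(s)
for n in ["side","top","wrist"]:
    c=imaging.get_calibration(n);print(n,c)
    p,d=imaging.grab_frame(n);np.savez(f"pics/{n}0.npz",p=p,d=d)
    cv2.imwrite(f"pics/{n}0.png",p[:,:,::-1])
E
```

```text
{'time': 0.0, 'q': array([ 1.17647315,  0.61590271, -0.01259585,  1.42486428,  0.00810934,
        1.10338716, -0.04037869]), 'qd': array([-2.16401401e-04, -1.03244674e-03, -6.72225956e-04, -3.61797331e-04,
       -6.97298834e-05,  5.70345797e-04, -4.98832821e-04]), 'joint_torque': array([ 1.75241175e-04, -4.58923817e+01,  2.08875602e-01, -1.65738523e+01,
       -6.11531781e-02,  2.04654399e-02,  2.23958041e-04]), 'tool_pos': array([ 233.45786346, -605.8269409 ,  228.50338053]), 'orientation': array([-1.22899822e-03,  9.83128242e-01,  1.82913324e-01, -2.56757254e-04]), 'contact_force': array([-0.54425716,  0.66404427,  0.13470271]), 'torque': array([-0.02953394, -0.01032973, -0.00059991]), 'opening': 93.2280188295255}
side {'vertical_fov': 55.379758734713434, 'cx': 313.6492202338248, 'cy': 233.944990782105, 'dist_coeffs': array([-0.01366559,  0.        ,  0.        ,  0.        ,  0.        ]), 'R': array([[ 0.92253014, -0.3856625 , -0.01423315],
       [-0.30243505, -0.69955083, -0.64742697],
       [ 0.23973149,  0.6015755 , -0.76199458]]), 't': array([-432.29014147,  262.83657189,
[... 243 characters left out ...]
97071],
       [-0.9953387 , -0.01431945, -0.09537202],
       [ 0.09550146, -0.00864347, -0.99539176]]), 't': array([  59.76331851,  539.68750802, 1097.41903064])}
wrist {'vertical_fov': 70.0236099980525, 'cx': 317.5775201790847, 'cy': 235.0887163565798, 'dist_coeffs': array([-0.02202691,  0.        ,  0.        ,  0.        ,  0.        ]), 'T_tool_cam': array([[ 1.33914246e-03, -9.63744745e-01, -2.66822548e-01,
         7.43918785e+01],
       [ 9.99998108e-01,  9.14176544e-04,  1.71689796e-03,
        -1.09738600e-01],
       [-1.41072847e-03, -2.66824343e-01,  9.63744147e-01,
        -1.54971566e+02],
       [ 0.00000000e+00,  0.00000000e+00,  0.00000000e+00,
         1.00000000e+00]])}
```

View pics/top0.png

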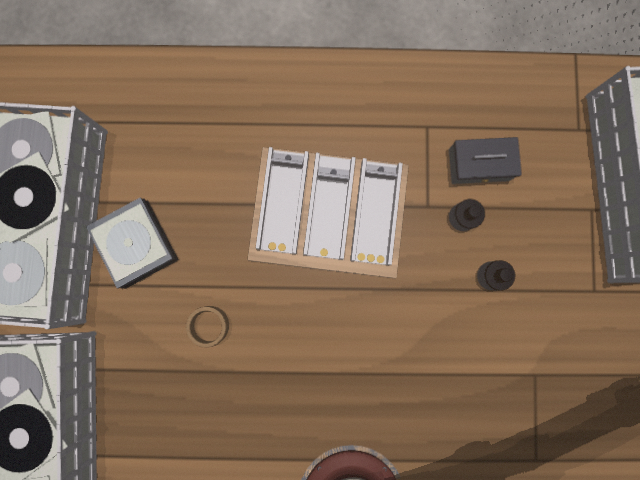

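View pics/side0.png

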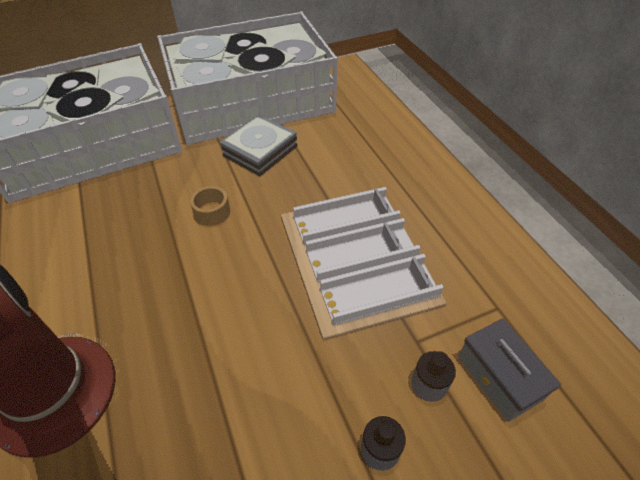

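View pics/wrist0.png

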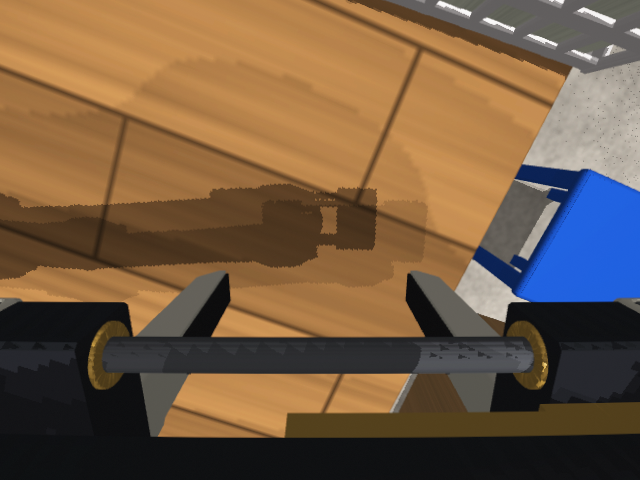

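The top view shows three lanes whose coins read 2, 1, 3 from left to right, at about (285,200), (330,205) and (378,212). The tubs are at about (468,214) and (498,275), and the cash box is close above the first. Next I'll measure these.

```bash
cat > h.py <<'E'
import cv2,numpy as np
from station import imaging
def K(c):
    f=240/np.tan(np.radians(c["vertical_fov"]/2)); return np.array([[f,0,c["cx"]],[0,f,c["cy"]],[0,0,1.]])
def rays(n,uv):
    c=imaging.get_calibration(n); uv=np.asarray(uv,float).reshape(-1,1,2)
    u=cv2.undistortPoints(uv,K(c),c["dist_coeffs"])[:,0]
    d=np.c_[u,np.ones(len(u))]
    return -c["R"].T@c["t"], d@c["R"], c
def onplane(n,uv,z):
    o,d,_=rays(n,uv); return o+d*((z-o[2])/d[:,2])[:,None]
def cloud(n,dep):
    v,u=np.mgrid[:480,:640]; o,d,_=rays(n,np.c_[u.ravel(),v.ravel()])
    P=o+d*dep.ravel()[:,None]; P[dep.ravel()==0]=np.nan; return P.reshape(480,640,3)
def proj(n,X):
    c=imaging.get_calibration(n); return cv2.projectPoints(np.asarray(X,float).reshape(-1,1,3),cv2.Rodrigues(c["R"])[0],c["t"],K(c),c["dist_coeffs"])[0][:,0]
E
python3 - <<'E'
from h import *
for n in ["top","side"]:
    z=np.load(f"pics/{n}0.npz");p=z['p'];P=cloud(n,z['d'])
    print(n,"table z",np.nanmedian(P[300:360,300:450,2]) if n=="top" else np.nanmedian(P[380:450,150:250,2]))
    rois={"top":[(440,195,500,235),(470,250,525,300)],"side":[(400,340,465,405),(350,405,415,475)]}[n]
    for (a,b,c,d) in rois:
        Q=P[b:d,a:c].reshape(-1,3);Q=Q[np.isfinite(Q[:,0])]
        k=Q[(Q[:,2]>88)&(Q[:,2]<106)];l=Q[(Q[:,2]>54)&(Q[:,2]<70)]
        for m in (k,l):
            if len(m)>5:
                print(len(m),m.mean(0).round(1),m.min(0).round(1),m.max(0).round(1))
z=np.load("pics/top0.npz");p=z['p']
cv2.imwrite("pics/t1.png",cv2.resize(p[135:315,230:530,::-1],None,fx=2.6,fy=2.6,interpolation=cv2.INTER_CUBIC))
z=np.load("pics/side0.npz");p=z['p']
cv2.imwrite("pics/s1.png",cv2.resize(p[170:480,270:570,::-1],None,fx=1.9,fy=1.9,interpolation=cv2.INTER_CUBIC))
E
```

```text
top table z -0.13936668879512126
146 [ 579.2 -227.1   95.7] [ 567.  -240.6   88.3] [ 592.9 -215.1  101.5]
502 [ 577.9 -225.5   61.8] [ 550.9 -257.3   54. ] [ 607.8 -199.4   69.4]
151 [ 456.7 -286.    95.8] [ 444.2 -299.4   88. ] [ 469.3 -273.9  100.9]
535 [ 456.4 -282.9   62. ] [ 426.8 -316.9   54.3] [ 486.3 -256.5   69.5]
side table z 0.31507574944953376
253 [ 578.2 -230.7   95.5] [ 566.3 -242.6   88.3] [ 592.5 -217.4   99.5]
837 [ 573.9 -234.5   61.8] [ 549.3 -259.8   54. ] [ 649.8 -200.3   69.9]
317 [ 456.2 -289.4   95.7] [ 444.1 -301.2   88.6] [ 469.8 -276.4   99.5]
1131 [ 453.6 -292.1   61.9] [ 427.  -318.8   54.2] [ 486.1 -258.6   70. ]
```

View pics/t1.png

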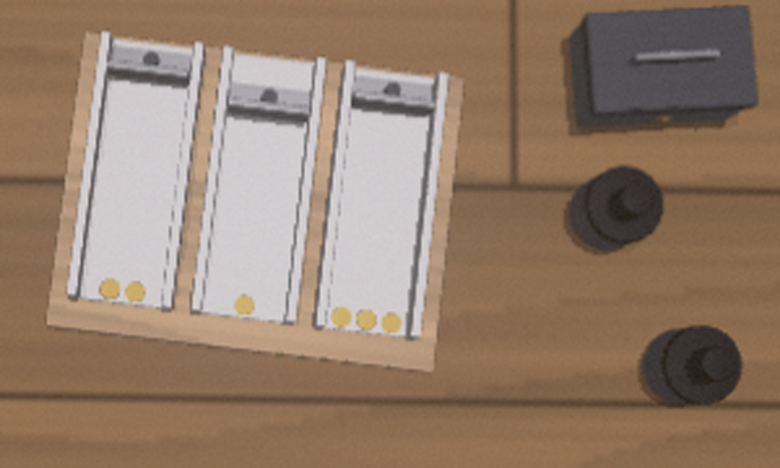

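View pics/s1.png

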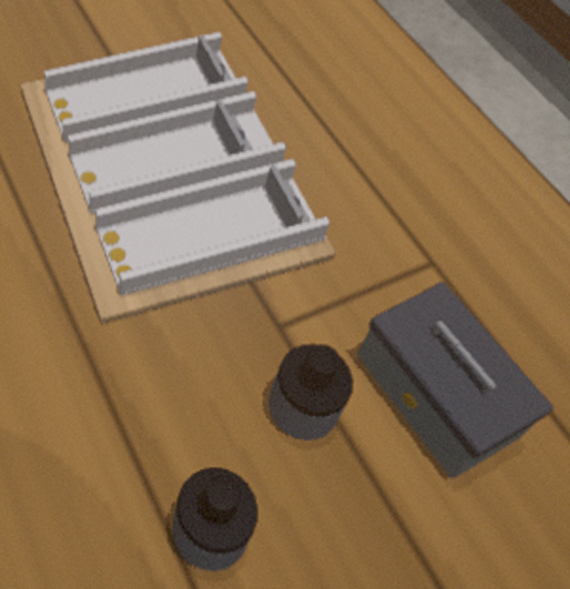

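```bash
python3 - <<'E'
from h import *
for n in ["top","side"]:
    z=np.load(f"pics/{n}0.npz");p=z['p'];P=cloud(n,z['d'])
    hsv=cv2.cvtColor(p,cv2.COLOR_RGB2HSV)
    m=(hsv[...,1]<60)&(hsv[...,2]>120)&(P[...,0]>420)&(P[...,0]<800)&(abs(P[...,1])<260)&(P[...,2]>32)&(P[...,2]<52)
    # walls: top strips at z~42 ; components
    N,L,S,C=cv2.connectedComponentsWithStats(m.astype(np.uint8))
    for i in range(1,N):
        if S[i,4]<60: continue
        Q=P[L==i]; Q=Q[np.isfinite(Q[:,0])]
        xy=onplane(n,np.argwhere(L==i)[:,::-1],42)[:,:2]
        vx,vy,x0,y0=cv2.fitLine(xy.astype(np.float32),cv2.DIST_HUBER,0,.01,.01).ravel()
        if vx<0: vx,vy=-vx,-vy
        t=(xy-[x0,y0])@[vx,vy]
        print(n,S[i],"ang",np.degrees(np.arctan2(vy,vx)).round(2),"c",x0.round(1),y0.round(1),"y@x=600",(y0+(600-x0)*vy/vx).round(1),"t",t.min().round(1),t.max().round(1),"zmed",np.median(Q[:,2]).round(1), "ends",(np.array([x0,y0])+t.min()*np.array([vx,vy])).round(1))
    b=(hsv[...,0]>15)&(hsv[...,0]<30)&(hsv[...,1]>120)&(hsv[...,2]>140)&(P[...,0]>420)&(P[...,0]<800)&(abs(P[...,1])<220)&(P[...,2]>8)
    N,L,S,C=cv2.connectedComponentsWithStats(b.astype(np.uint8))
    for i in range(1,N):
        if S[i,4]>8: print("coin",S[i,4],C[i].round(1),onplane(n,C[i],17).round(1))
E
```

```text
top [256 147  17 102 397] ang -6.07 c 607.0 185.7 y@x=600 186.4 t -103.2 105.7 zmed 41.9 ends [504.4 196.6]
top [292 151  17 102 408] ang -6.07 c 600.4 112.1 y@x=600 112.1 t -103.7 105.2 zmed 41.7 ends [497.3 123. ]
top [304 152  16 103 409] ang -6.04 c 597.9 89.0 y@x=600 88.8 t -104.3 105.6 zmed 41.6 ends [494.2 100. ]
top [340 157  16 102 414] ang -6.11 c 588.7 15.9 y@x=600 14.7 t -102.7 105.9 zmed 41.6 ends [486.6  26.8]
top [351 158  18 102 403] ang -6.11 c 588.5 -7.3 y@x=600 -8.6 t -104.3 104.3 zmed 42.1 ends [484.8   3.8]
top [388 162  15 103 415] ang -6.03 c 579.9 -80.7 y@x=600 -82.8 t -104.6 105.6 zmed 41.8 ends [475.9 -69.7]
coin 27 [271.9 245.9] [[511.1 168.7  17. ]]
coin 20 [281.2 247.6] [[507.8 149.6  17. ]]
coin 13 [380.2 259.5] [[486.3 -54.3  17. ]]
side [293 189  83  24 343] ang -5.87 c 592.9 184.7 y@x=600 184.0 t -90.2 94.9 zmed 41.5 ends [503.1 194. ]
side [303 210  97  28 478] ang -5.83 c 597.0 109.9 y@x=600 109.6 t -102.8 107.5 zmed 41.4 ends [494.7 120.3]
side [386 218  19   9  82] ang -3.78 c 682.8 78.1 y@x=600 83.6 t -20.9 19.6 zmed 41.7 ends [661.9  79.5]
side [306 223  79  23 394] ang -5.68 c 573.5 89.5 y@x=600 86.9 t -81.5 86.2 zmed 41.5 ends [492.4  97.6]
side [317 245 103  31 560] ang -5.76 c 586.5 13.7 y@x=600 12.3 t -102.7 108.5 zmed 41.5 ends [484.3  24. ]
side [320 256  94  29 535] ang -5.81 c 571.7 -7.9 y@x=600 -10.8 t -90.2 98.4 zmed 41.6 ends [482.    1.3]
side [333 284 110  35 623] ang -5.91 c 576.6 -82.3 y@x=600 -84.7 t -102.3 108.0 zmed 41.6 ends [474.9 -71.7]
coin 21 [301.6 224.2] [[511.5 168.1  17. ]]
coin 14 [303.5 230.3] [[509.  150.9  17. ]]
coin 28 [316.1 262.9] [[500.2  62.4  17. ]]
coin 33 [328.  294.8] [[491.7 -14.5  17. ]]
coin 36 [331.5 303.5] [[490.  -34.3  17. ]]
coin 15 [334.2 311. ] [[488.1 -50.6  17. ]]
```

```bash
cat >> h.py <<'E'
from scipy.spatial.transform import Rotation as Ro
def go(x,y,z,yaw=None):
    from station import sense
    s=sense();q=s["orientation"];R=Ro.from_quat([q[1],q[2],q[3],q[0]])
    d=R.inv().apply(np.array([x,y,z])-s["tool_pos"])
    tx=R.as_matrix()[:,0]; y0=np.degrees(np.arctan2(tx[1],tx[0]))
    print("pos",s["tool_pos"].round(1),"yaw",y0.round(2),"tilt",R.as_matrix()[:,2].round(4),"F",s["contact_force"].round(2),"op",round(s["opening"],1),"t",round(s["time"],2))
    print("linear",(d/200).round(4),"turnz",None if yaw is None else round((y0-yaw)/180,4))
E
python3 - <<'E'
from h import *
z=np.load("pics/top0.npz");P=cloud("top",z['d'])
a=np.radians(-6.0);ux=np.array([np.cos(a),np.sin(a)]);uy=np.array([-ux[1],ux[0]])
for nm,y6 in (("1",51),("2",148),("3",-46.5)):
    # mouth along ux: project known mouth pts
    c=np.array([600,y6]);Q=P.reshape(-1,3);r=Q[:,:2]-c;s=r@ux;w=r@uy
    m=(abs(w)<25)&(s>-140)&(s<140)&np.isfinite(s)
    hs=[(b,np.round(np.median(Q[m&(s>b)&(s<b+4),2]),1)) for b in range(40,125,4) if (m&(s>b)&(s<b+4)).sum()>3]
    print(nm,hs)
go(579,-229,230,-6)
E
```

```text
1 [(40, np.float64(17.4)), (44, np.float64(16.5)), (48, np.float64(31.7)), (52, np.float64(52.8)), (56, np.float64(51.1)), (60, np.float64(24.2)), (64, np.float64(21.0)), (68, np.float64(21.7)), (72, np.float64(20.9)), (76, np.float64(17.3)), (80, np.float64(16.1)), (84, np.float64(16.8)), (88, np.float64(16.3)), (92, np.float64(16.6)), (96, np.float64(17.4)), (100, np.float64(13.0)), (104, np.float64(8.1)), (108, np.float64(0.2)), (112, np.float64(0.9)), (116, np.float64(0.1)), (120, np.float64(0.6)), (124, np.float64(0.5))]
2 [(40, np.float64(16.9)), (44, np.float64(17.0)), (48, np.float64(16.6)), (52, np.float64(16.2)), (56, np.float64(17.0)), (60, np.float64(17.2)), (64, np.float64(16.6)), (68, np.float64(16.7)), (72, np.float64(17.6)), (76, np.float64(29.1)), (80, np.float64(52.4)), (84, np.float64(51.7)), (88, np.float64(27.8)), (92, np.float64(22.8)), (96, np.float64(21.5)), (100, np.float64(20.4)), (104, np.float64(18.0)), (108, np.float64(16.2)), (112, np.float64(11.7)), (116, np.float64(-0.5)), (120, np.float64(-0.4)), (124, np.float64(0.0))]
3 [(40, np.float64(16.7)), (44, np.float64(16.9)), (48, np.float64(17.1)), (52, np.float64(16.9)), (56, np.float64(35.5)), (60, np.float64(53.2)), (68, np.float64(22.8)), (72, np.float64(21.3)), (76, np.float64(21.1)), (80, np.float64(20.5)), (84, np.float64(17.5)), (88, np.float64(15.2)), (92, np.float64(11.0)), (96, np.float64(0.5)), (100, np.float64(-0.3)), (104, np.float64(-0.0)), (108, np.float64(0.7)), (112, np.float64(0.2)), (116, np.float64(0.0)), (120, np.float64(-0.6)), (124, np.float64(0.2))]
pos [ 233.5 -606.   228.7] yaw 21.08 tilt [-7.0e-04  1.8e-03 -1.0e+00] F [ 0.64 -0.46  0.24] op 93.0 t 0.15
linear [ 2.2896 -1.1375 -0.0041] turnz 0.1505
```

carry_out(linear=[[0.2,-0.1,0],[0.4,-0.2,0],[0.6,-0.3,0],[0.8,-0.4,0],[1,-0.5,0],[1,-0.5,0]], turn=[[0,0,0.03],[0,0,0.06],[0,0,0.09],[0,0,0.12],[0,0,0.15],[0,0,0.15]])

```text
time: 0.9
tool_pos: [388.5, -436.8, 229.3]
orientation: [-0.002, 0.999, -0.047, 0.001]
contact_force: [-0.5, -0.9, -0.1]
opening: 93.1
```

```bash
python3 -c "
from h import *
go(579,-229,230,-6)"
```

```text
pos [ 388.5 -436.8  229.3] yaw -5.39 tilt [ 0.0017  0.0032 -1.    ] F [-0.54 -0.94 -0.15] op 93.1 t 0.9
linear [ 0.8505 -1.124   0.0015] turnz 0.0034
```

carry_out(linear=[[0.2,-0.25,0],[0.4,-0.5,0],[0.6,-0.75,0],[0.8,-1,0],[0.8,-1,0]], turn=[[0,0,0.003],[0,0,0.003],[0,0,0.003],[0,0,0.003],[0,0,0.003]])

```text
time: 1.52
tool_pos: [567.7, -253.3, 228.9]
orientation: [-0.002, 0.999, -0.051, 0.001]
contact_force: [-1.5, -0.4, 0.0]
opening: 93.0
```

```bash
cat >> h.py <<'E'
def wristlook(name):
    from station import sense
    s=sense();p,d=imaging.grab_frame("wrist");c=imaging.get_calibration("wrist")
    q=s["orientation"];T=np.eye(4);T[:3,:3]=Ro.from_quat([q[1],q[2],q[3],q[0]]).as_matrix();T[:3,3]=s["tool_pos"]
    T=T@c["T_tool_cam"]
    v,u=np.mgrid[:480,:640]
    un=cv2.undistortPoints(np.c_[u.ravel(),v.ravel()].astype(float).reshape(-1,1,2),K(c),c["dist_coeffs"])[:,0]
    P=(np.c_[un,np.ones(len(un))]*d.reshape(-1,1))@T[:3,:3].T+T[:3,3];P[d.ravel()==0]=np.nan
    cv2.imwrite(f"pics/{name}.png",p[:,:,::-1]); np.savez(f"pics/{name}.npz",p=p,d=d,P=P.reshape(480,640,3),T=T)
    return p,P.reshape(480,640,3),T
E
python3 -c "
from h import *
go(579,-229,230,-6)
p,P,T=wristlook('w1')
for x,y in ((579,-229),(456.5,-287.5)):
    Q=P.reshape(-1,3); Q=Q[np.hypot(Q[:,0]-x,Q[:,1]-y)<25]
    k=Q[(Q[:,2]>88)&(Q[:,2]<106)]
    if len(k):
        (cx,cy),r=cv2.minEnclosingCircle(k[:,:2].astype(np.float32)); print(len(k),k.mean(0),cx,cy,r,np.median(k[:,2]))
"
```

```text
pos [ 567.7 -253.3  228.9] yaw -5.89 tilt [ 0.0014  0.0038 -1.    ] F [-1.46 -0.45  0.04] op 93.0 t 1.52
linear [ 0.0437 -0.1265 -0.0049] turnz 0.0006
699 [ 580.66290309 -229.70556409   95.5178027 ] 579.810546875 -229.49290466308594 12.919877052307129 95.7285239265052
345 [ 464.85530099 -288.07746341   94.27807243] 458.69354248046875 -288.2982482910156 13.065078735351562 95.07532058713798
```

View pics/w1.png

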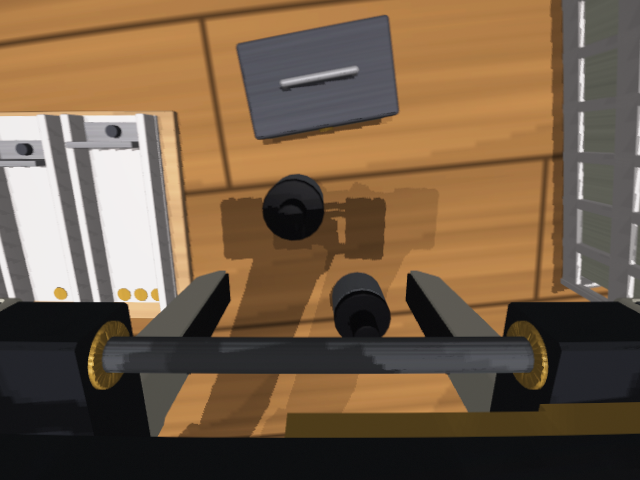

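The wrist view shows tub A's knob at (293,215), measured at (579.8,-229.5), which agrees with the top and side views. The cash box is clear of where the fingers will come down.

carry_out(linear=[[0.02,-0.06,0.1],[0.05,-0.124,0.25],[0.05,-0.124,0.4],[0.05,-0.124,0.5],[0.05,-0.124,0.5],[0.05,-0.124,0.5]], turn=[[0,0,0],[0,0,0],[0,0,0],[0,0,0],[0,0,0],[0,0,0]])

```text
time: 2.33
tool_pos: [576.6, -237.4, 130.6]
orientation: [0.001, 0.998, -0.058, 0.001]
contact_force: [0.1, 1.0, 0.7]
opening: 92.8
```

```bash
cat >> h.py <<'E'
def weigh(n=8):
    from station import sense
    F=[];J=[]
    for i in range(n):
        imaging.grab_frame("wrist"); s=sense(); F.append(s["contact_force"]);J.append(s["joint_torque"])
    F=np.array(F);J=np.array(J)
    print("Fmean",F.mean(0).round(2),"std",F.std(0).round(2),"J",J.mean(0).round(3))
E
python3 -c "
from h import *
weigh();go(579.8,-229.5,77,-6)"
```

```text
Fmean [ 0.01 -0.19 -0.1 ] std [0.38 0.54 0.65] J [ 1.2300e-01 -4.5533e+01  1.3360e+00 -1.3935e+01 -1.3000e-02 -7.1000e-02
  1.0000e-03]
pos [ 577.1 -235.3  130.1] yaw -6.45 tilt [ 6.e-04 -2.e-04 -1.e+00] F [ 0.11 -0.96 -0.55] op 92.7 t 2.73
linear [ 0.0101 -0.0305  0.2654] turnz -0.0025
```

carry_out(linear=[[0.009,-0.03,0.02],[0.009,-0.03,0.04],[0.009,-0.03,0.1],[0.009,-0.03,0.16],[0.009,-0.03,0.22],[0.009,-0.03,0.265],[0.009,-0.03,0.265],[0.009,-0.03,0.265]], turn=[[0,0,-0.002],[0,0,-0.002],[0,0,-0.002],[0,0,-0.002],[0,0,-0.002],[0,0,-0.002],[0,0,-0.002],[0,0,-0.002]])

```text
time: 3.72
tool_pos: [579.7, -229.7, 76.9]
orientation: [0.0, 0.999, -0.053, 0.0]
contact_force: [0.9, -0.9, 0.0]
opening: 92.9
```

```bash
python3 -c "
from h import *
weigh(4);go(579.5,-229.3,77,-6)
p,P,T=wristlook('w2')
"
```

```text
Fmean [-0.4  -0.4   0.16] std [0.45 0.32 0.26] J [ 3.0000e-03 -4.6713e+01  1.2740e+00 -1.2506e+01 -1.8000e-02 -7.0000e-02
  0.0000e+00]
pos [ 579.7 -229.7   77.2] yaw -6.1 tilt [ 1.e-03 -3.e-04 -1.e+00] F [-0.94 -0.07  0.45] op 93.0 t 3.92
linear [-0.0013 -0.0017  0.001 ] turnz -0.0006
```

View pics/w2.png

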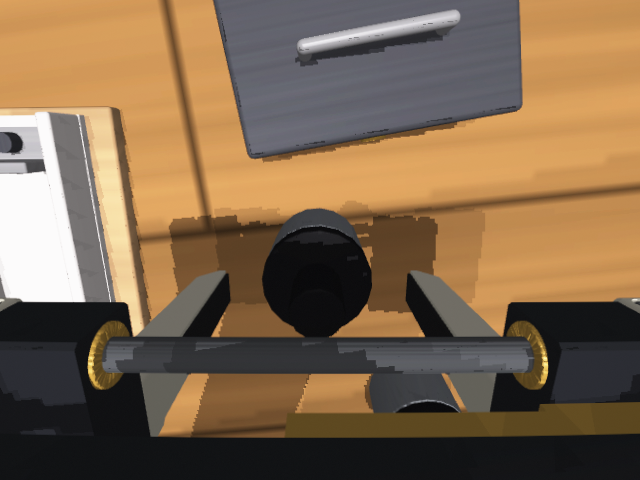

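The knob sits centred between the jaws at (317,300), so I'll close on it.

carry_out(linear=[[0,0,0],[0,0,0],[0,0,0],[0,0,0],[0,0,0],[0,0,0],[0,0,0],[0,0,0]], turn=[[0,0,0],[0,0,0],[0,0,0],[0,0,0],[0,0,0],[0,0,0],[0,0,0],[0,0,0]], claw=255)

```text
time: 4.97
tool_pos: [579.4, -229.4, 76.6]
orientation: [-0.0, 0.999, -0.053, -0.0]
contact_force: [0.0, 0.8, -0.3]
opening: 25.7
```

carry_out(linear=[[0,0,-0.02],[0,0,-0.06],[0,0,-0.12],[0,0,-0.2],[0,0,-0.25],[0,0,-0.265],[0,0,-0.265],[0,0,-0.265],[0,0,-0.265]], turn=[[0,0,0],[0,0,0],[0,0,0],[0,0,0],[0,0,0],[0,0,0],[0,0,0],[0,0,0],[0,0,0]])

```text
time: 6.1
tool_pos: [579.1, -229.4, 129.1]
orientation: [-0.0, 0.999, -0.053, -0.001]
contact_force: [-0.7, -0.1, -4.6]
opening: 25.6
```

```bash
python3 -c "
from h import *
weigh(16);go(500,-35,130,-6)
p,P,T=wristlook('w3')
"
```

```text
Fmean [ 0.1  -0.21 -4.3 ] std [0.51 0.54 0.5 ] J [-1.0000e-03 -4.8462e+01  1.3720e+00 -1.5183e+01 -1.9000e-02 -6.8000e-02
  0.0000e+00]
pos [ 579.4 -229.5  129.7] yaw -6.1 tilt [ 0.e+00  1.e-04 -1.e+00] F [ 0.84 -0.21 -4.27] op 25.8 t 6.9
linear [-0.498  -0.925  -0.0015] turnz -0.0006
```

View pics/w3.png

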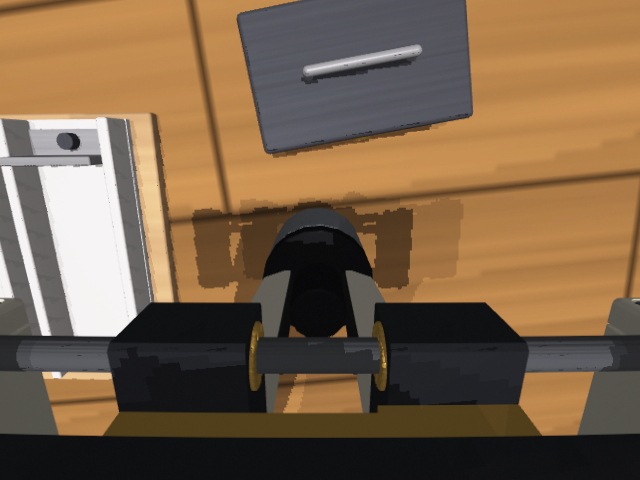

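Mean force is about 4.3 N, so roughly 430–480 g, which belongs in lane 2. I'll raise it and carry it across.

carry_out(linear=[[0,0,-0.05],[0,0,-0.12],[0,-0.05,-0.2],[-0.03,-0.15,-0.2],[-0.06,-0.3,-0.2],[-0.09,-0.45,-0.2],[-0.12,-0.6,-0.2],[-0.14,-0.75,-0.2],[-0.15,-0.87,-0.2],[-0.15,-0.94,-0.2]], turn=[[0,0,0],[0,0,0],[0,0,0],[0,0,0],[0,0,0],[0,0,0],[0,0,0],[0,0,0],[0,0,0],[0,0,0]])

```text
time: 8.2
tool_pos: [568.7, -35.6, 169.6]
orientation: [-0.001, 0.999, -0.051, -0.001]
contact_force: [0.4, 0.8, -5.0]
opening: 25.6
```

carry_out(linear=[[-0.02,-0.07,0],[-0.04,-0.2,0],[-0.06,-0.35,0],[-0.09,-0.5,0],[-0.12,-0.65,0],[-0.14,-0.8,0],[-0.15,-0.9,0],[-0.15,-0.94,0],[-0.15,-0.94,0],[-0.15,-0.94,0]], turn=[[0,0,0],[0,0,0],[0,0,0],[0,0,0],[0,0,0],[0,0,0],[0,0,0],[0,0,0],[0,0,0],[0,0,0]])

```text
time: 9.45
tool_pos: [559.9, 148.6, 169.7]
orientation: [0.001, 0.999, -0.055, 0.0]
contact_force: [0.6, -0.6, -4.6]
opening: 25.2
```

```bash
python3 -c "
from h import *
weigh(6);go(560,152,170,-6)
p,P,T=wristlook('w4')
"
```

```text
Fmean [ 0.07  0.18 -4.62] std [0.33 0.26 0.57] J [-4.3000e-02 -4.4001e+01  1.3560e+00 -1.5450e+01  2.1000e-02 -7.7000e-02
  0.0000e+00]
pos [559.8 150.1 169.8] yaw -6.16 tilt [ 1.e-04 -1.e-04 -1.e+00] F [ 0.13 -0.14 -4.44] op 25.5 t 9.75
linear [ 0.0001 -0.0094 -0.0012] turnz -0.0009
```

View pics/w4.png

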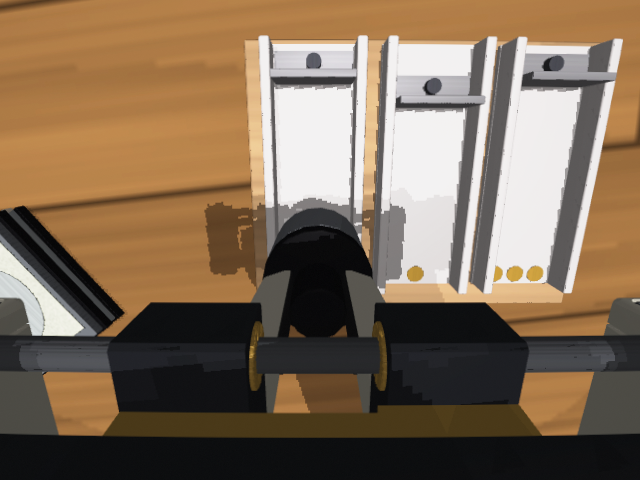

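```bash
cat > lane.py <<'E'
from h import *
import sys
def lane(name,y6):
    z=np.load(f"pics/{name}.npz");P=z['P'].reshape(-1,3);p=z['p'].reshape(-1,3)
    a=np.radians(-6.05);ux=np.array([np.cos(a),np.sin(a)]);uy=np.array([-ux[1],ux[0]])
    r=P[:,:2]-[600,y6];s=r@ux;w=r@uy
    ok=np.isfinite(s)&(p.min(1)>150)&(P[:,2]>36)&(P[:,2]<48)
    for lo,hi in((28,50),(-50,-28)):
        m=ok&(w>lo)&(w<hi)&(s>0)&(s<105)
        # edges by s-bins
        b=np.array([[np.mean(s[k]),w[k].min(),w[k].max(),np.median(w[k]),np.median(P[k,2])] for q in range(0,100,20) for k in [np.where(m&(s>=q)&(s<q+20))[0]] if len(k)>10])
        print(len(b));print(b.round(1))
    st=np.isfinite(s)&(abs(w)<25)&(P[:,2]>46)&(P[:,2]<58)&(s>30)&(s<100)
    if st.sum(): print("stop s",np.percentile(s[st],[2,50,98]).round(1),"z",np.median(P[st,2]).round(1))
lane(sys.argv[1],float(sys.argv[2]))
z=np.load(f"pics/{sys.argv[1]}.npz");P=z['P'].reshape(480,640,3)
# held tub lid rim in tool frame : points between
E
python3 lane.py w4 148; python3 -c "
import numpy as np
z=np.load('pics/w4.npz');P=z['P'][200:345,240:400].reshape(-1,3);
tx=np.array([np.cos(np.radians(-6.1)),np.sin(np.radians(-6.1))]);ty=np.array([tx[1],-tx[0]])
r=P[:,:2]-[559.8,150.1];x=r@tx;y=r@ty;zz=P[:,2]-169.8
m=(zz<-8)&(zz>-22)&(x>10)
print(m.sum(),x[m].max(),np.percentile(x[m],99),y[m].min(),y[m].max(),np.median(zz[m]))
"
```

```text
5
[[10.1 34.3 42.3 38.1 41.9]
 [30.1 34.3 42.3 38.1 41.9]
 [49.9 34.4 42.2 38.2 41.8]
 [70.  34.4 42.3 38.1 41.9]
 [90.4 34.3 42.4 38.1 42. ]]
5
[[ 10.  -39.7 -32.  -35.8  42. ]
 [ 30.5 -39.9 -32.1 -35.7  41.9]
 [ 50.4 -39.7 -32.3 -35.8  41.9]
 [ 70.  -39.8 -32.1 -35.9  42. ]
 [ 90.1 -39.8 -32.  -35.8  42. ]]
stop s [79.6 82.  85.5] z 52.7
3179 30.414961865334813 29.857070188716925 -27.91575953145767 27.41190151411275 -14.859763012479164
```

carry_out(linear=[[0.05,-0.005,0],[0.12,-0.0165,0],[0.2,-0.0165,0],[0.25,-0.0165,0],[0.25,-0.0165,0],[0.25,-0.0165,0.05],[0.25,-0.0165,0.1],[0.25,-0.0165,0.15],[0.25,-0.0165,0.2],[0.25,-0.0165,0.2],[0.25,-0.0165,0.2],[0.25,-0.0165,0.2]], turn=[[0,0,0],[0,0,0],[0,0,0],[0,0,0],[0,0,0],[0,0,0],[0,0,0],[0,0,0],[0,0,0],[0,0,0],[0,0,0],[0,0,0]])

```text
time: 11.3
tool_pos: [610.2, 148.7, 130.2]
orientation: [-0.0, 0.999, -0.053, 0.001]
contact_force: [-0.5, -0.3, -4.0]
opening: 25.2
```

```bash
python3 -c "
from h import *
weigh(4);go(609.9,148.1,98,-6.05)
p,P,T=wristlook('w5')
"; python3 lane.py w5 149.15
```

```text
Fmean [-0.08 -0.41 -4.63] std [0.55 0.94 0.14] J [ 0.0000e+00 -4.8773e+01  1.5300e+00 -1.5311e+01  1.7000e-02 -8.4000e-02
  0.0000e+00]
pos [609.9 148.7 130. ] yaw -6.1 tilt [ 5.e-04  2.e-04 -1.e+00] F [ 0.11  0.65 -4.46] op 25.9 t 11.5
linear [0.0003 0.0029 0.1599] turnz -0.0003
5
[[10.8 34.  40.  37.1 41.9]
 [35.2 33.2 40.8 36.6 41.8]
 [50.  33.1 41.  36.9 41.8]
 [69.9 33.2 41.1 36.9 41.8]
 [90.1 33.3 41.1 37.  41.8]]
5
[[  8.  -40.8 -33.3 -37.3  41.9]
 [ 33.  -40.7 -33.2 -36.9  42. ]
 [ 50.  -41.1 -33.2 -37.   41.8]
 [ 69.9 -41.1 -33.1 -36.9  41.8]
 [ 90.1 -41.  -33.1 -37.   41.9]]
stop s [35.9 82.1 85.3] z 52.9
```

View pics/w5.png

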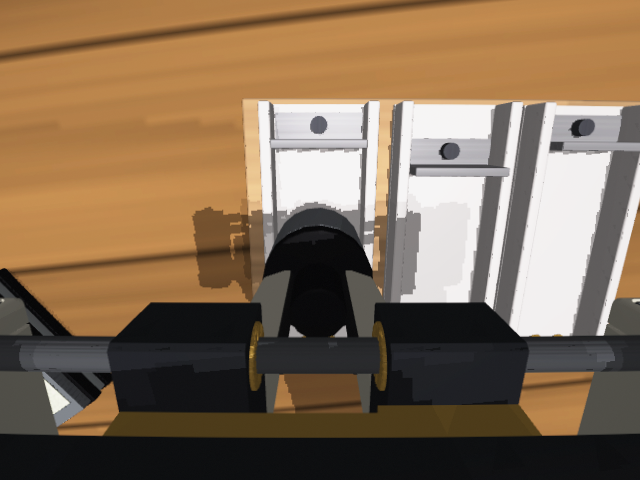

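The tub is centred over lane 2, between walls at columns 265 and 373, with the stop at row 143. The centreline is within 0.6 mm. Now the descent.

carry_out(linear=[[0,0.003,0.03],[0,0.003,0.06],[0,0.003,0.09],[0,0.003,0.12],[0,0.003,0.14],[0,0.003,0.155],[0,0.003,0.165],[0,0.003,0.165],[0,0.003,0.165]], turn=[[0,0,0],[0,0,0],[0,0,0],[0,0,0],[0,0,0],[0,0,0],[0,0,0],[0,0,0],[0,0,0]])

```text
time: 12.68
tool_pos: [609.8, 148.1, 96.9]
orientation: [-0.0, 0.999, -0.053, 0.0]
contact_force: [-0.4, 0.4, -3.6]
opening: 25.8
```

carry_out(linear=[[0,0,0.003],[0,0,0.006],[0,0,0.008],[0,0,0.008]], turn=[[0,0,0],[0,0,0],[0,0,0],[0,0,0]])

```text
time: 13.18
tool_pos: [609.6, 148.0, 95.0]
orientation: [-0.0, 0.999, -0.053, -0.0]
contact_force: [-0.7, -0.1, -4.3]
opening: 25.5
```

```bash
python3 -c "
from h import *
weigh(3);go(609.9,148.1,94,-6.05)
"
```

```text
Fmean [ 0.19 -0.15 -4.27] std [0.28 0.45 0.35] J [-1.0000e-03 -4.9555e+01  1.5390e+00 -1.4294e+01  1.5000e-02 -7.8000e-02
 -0.0000e+00]
pos [609.7 148.1  95.1] yaw -6.1 tilt [ 1.e-04  1.e-04 -1.e+00] F [ 0.56  0.31 -4.58] op 25.4 t 13.32
linear [ 0.0009 -0.0002  0.0055] turnz -0.0003
```

carry_out(linear=[[0,0,0.002],[0,0,0.004],[0,0,0.004]], turn=[[0,0,0],[0,0,0],[0,0,0]])

```text
time: 13.7
tool_pos: [609.7, 148.1, 94.2]
orientation: [-0.0, 0.999, -0.053, -0.0]
contact_force: [0.2, -0.5, -4.1]
opening: 25.2
```

carry_out(linear=[[0,0,0.002],[0,0,0.002],[0,0,0.002]], turn=[[0,0,0],[0,0,0],[0,0,0]])

```text
time: 14.08
tool_pos: [609.7, 148.1, 93.9]
orientation: [-0.0, 0.999, -0.053, 0.0]
contact_force: [0.3, -1.1, -4.4]
opening: 25.6
```

```bash
python3 -c "
from h import *
weigh(3);go(609.9,148.1,94,-6.05)
"
```

```text
Fmean [ 0.11  0.06 -4.16] std [0.47 0.53 0.4 ] J [ 0.0000e+00 -4.9593e+01  1.5400e+00 -1.4267e+01  1.5000e-02 -7.9000e-02
  0.0000e+00]
pos [609.7 148.   93.9] yaw -6.1 tilt [ 0.e+00  1.e-04 -1.e+00] F [ 0.48  0.32 -3.75] op 25.5 t 14.22
linear [ 0.0009 -0.0004 -0.0005] turnz -0.0003
```

carry_out(linear=[[0,0,0.002],[0,0,0.002]], turn=[[0,0,0],[0,0,0]])

```text
time: 14.48
tool_pos: [609.8, 148.1, 93.6]
orientation: [-0.0, 0.999, -0.053, 0.0]
contact_force: [-0.4, -0.7, -3.7]
opening: 25.4
```

carry_out(linear=[[0,0,0.002],[0,0,0.002]], turn=[[0,0,0],[0,0,0]])

```text
time: 14.72
tool_pos: [609.8, 148.2, 93.6]
orientation: [-0.0, 0.999, -0.053, 0.0]
contact_force: [-0.9, -0.2, -0.0]
opening: 25.8
```

```bash
python3 -c "
from h import *
weigh(3);go(609.9,148.1,94,-6.05)
"
```

```text
Fmean [-1.06  0.01  1.28] std [0.5  0.83 0.19] J [ 1.9000e-01 -4.6514e+01  1.5360e+00 -1.3627e+01  7.0000e-03 -5.1700e-01
  4.0000e-03]
pos [609.8 148.1  93.6] yaw -6.1 tilt [ 5.e-04  2.e-04 -1.e+00] F [-0.54  0.41  1.54] op 25.5 t 14.88
linear [ 0.0004 -0.     -0.0019] turnz -0.0003
```

The tub is down on the lane floor: the vertical force went from −4.3 to +1.3 N. I'll take off a little preload and slide it to just short of the stop.

carry_out(linear=[[0,0,-0.001],[0.01,0,-0.001],[0.025,0,-0.001],[0.04,0,-0.001],[0.055,0,-0.001],[0.07,0,-0.001],[0.085,0,-0.001],[0.1,0,-0.001],[0.115,0,-0.001],[0.13,0,-0.001],[0.145,0,-0.001],[0.16,0,-0.001],[0.165,0,-0.001],[0.17,0,-0.001],[0.17,0,-0.001],[0.17,0,-0.001]], turn=[[0,0,0],[0,0,0],[0,0,0],[0,0,0],[0,0,0],[0,0,0],[0,0,0],[0,0,0],[0,0,0],[0,0,0],[0,0,0],[0,0,0],[0,0,0],[0,0,0],[0,0,0],[0,0,0]])

```text
time: 16.88
tool_pos: [642.7, 145.1, 93.8]
orientation: [-0.0, 0.999, -0.053, -0.001]
contact_force: [-6.0, -0.0, 6.8]
opening: 25.8
```

```bash
python3 -c "
from h import *
weigh(4);go(600+49.5*.9944,149.15-49.5*.1054,94,-6.05)
"
```

```text
Fmean [-5.78  0.34  7.48] std [0.69 0.23 0.33] J [ 1.2560e+00 -4.5584e+01  2.5090e+00 -1.4959e+01  4.3100e-01 -1.8410e+00
  2.4000e-02]
pos [642.7 145.1  93.8] yaw -6.09 tilt [-1.9e-03  9.0e-04 -1.0e+00] F [-6.4   0.52  7.97] op 25.8 t 17.07
linear [ 0.0331  0.0025 -0.0012] turnz -0.0002
```

carry_out(linear=[[0,0,-0.001],[0,0,-0.002],[0,0,-0.002]], turn=[[0,0,0],[0,0,0],[0,0,0]])

```text
time: 17.45
tool_pos: [642.7, 145.1, 93.8]
orientation: [-0.0, 0.999, -0.053, -0.001]
contact_force: [-5.7, 0.7, 6.2]
opening: 25.6
```

```bash
python3 -c "
from h import *
weigh(4);go(600+49.5*.9944,149.15-49.5*.1054,94,-6.05)
"
```

```text
Fmean [-5.41  1.15  5.29] std [0.24 0.39 0.22] J [ 1.3330e+00 -4.6406e+01  2.6250e+00 -1.5125e+01  4.7400e-01 -1.7320e+00
  1.8000e-02]
pos [642.7 145.1  93.8] yaw -6.08 tilt [-1.9e-03  8.0e-04 -1.0e+00] F [-5.29  1.24  5.56] op 25.3 t 17.65
linear [ 0.0331  0.0024 -0.0012] turnz -0.0002
```

```bash
python3 -c "
from h import *
p,P,T=wristlook('w6')
cv2.imwrite('pics/w6c.png',cv2.resize(p[100:340,220:420,::-1],None,fx=2.5,fy=2.5))
"; python3 lane.py w6 149.15|tail -1
```

```text
stop s [62.8 81.8 85.4] z 52.7
```

View pics/w6c.png

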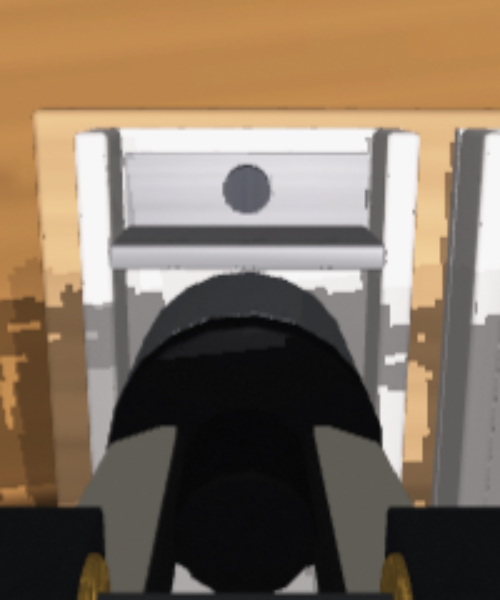

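carry_out(linear=[[0,0,-0.002],[0,0,-0.003],[0,0,-0.003],[0,0,-0.003]], turn=[[0,0,0],[0,0,0],[0,0,0],[0,0,0]])

```text
time: 18.2
tool_pos: [644.0, 143.9, 93.7]
orientation: [0.0, 0.999, -0.053, 0.0]
contact_force: [0.6, 0.2, -4.0]
opening: 25.5
```

```bash
python3 -c "
from h import *
weigh(4);go(600+49.5*.9944,149.15-49.5*.1054,94,-6.05)
"
```

```text
Fmean [-0.27  0.03 -4.4 ] std [0.67 0.42 0.34] J [-7.8000e-02 -5.2054e+01  1.5790e+00 -1.5087e+01  1.1000e-02 -7.9000e-02
 -0.0000e+00]
pos [643.4 143.7  93.8] yaw -6.13 tilt [-6.e-04 -9.e-04 -1.e+00] F [-0.55  0.63 -4.81] op 25.9 t 18.4
linear [ 0.0289 -0.0042 -0.0012] turnz -0.0005
```

It was only floor drag: the force dropped to zero once the tub's weight was taken up, with 4.4 N carried. I'll go on with the tub held nearly weightless.

carry_out(linear=[[0.005,-0.004,0],[0.01,-0.004,0],[0.015,-0.004,0],[0.02,-0.004,0],[0.02,-0.004,0]], turn=[[0,0,0],[0,0,0],[0,0,0],[0,0,0],[0,0,0]])

```text
time: 19.02
tool_pos: [647.7, 144.7, 94.3]
orientation: [0.0, 0.999, -0.053, 0.0]
contact_force: [-0.1, -0.7, -4.3]
opening: 25.7
```

carry_out(linear=[[0.002,0,0],[0.004,0,0],[0.004,0,0]], turn=[[0,0,0],[0,0,0],[0,0,0]])

```text
time: 19.4
tool_pos: [648.4, 144.7, 94.3]
orientation: [-0.0, 0.999, -0.053, 0.0]
contact_force: [0.3, 0.8, -3.6]
opening: 25.5
```

```bash
python3 -c "
from h import *
weigh(4);go(600+49.5*.9944,149.15-49.5*.1054,94,-6.05)
"
```

```text
Fmean [-0.03 -0.16 -4.55] std [0.45 0.83 0.26] J [ 6.0000e-03 -5.2433e+01  1.6280e+00 -1.5230e+01  1.6000e-02 -8.0000e-02
  0.0000e+00]
pos [648.4 144.8  94.3] yaw -6.11 tilt [-0.e+00  1.e-04 -1.e+00] F [ 0.29  0.62 -4.78] op 25.4 t 19.6
linear [0.0048 0.0036 0.0016] turnz -0.0003
```

carry_out(linear=[[0.002,0.003,0.001],[0.003,0.003,0.001],[0.003,0.003,0.001]], turn=[[0,0,0],[0,0,0],[0,0,0]])

```text
time: 19.98
tool_pos: [648.8, 143.9, 94.0]
orientation: [0.0, 0.999, -0.053, -0.0]
contact_force: [0.1, 0.6, -3.7]
opening: 25.2
```

carry_out(linear=[[0.002,0,0],[0.002,0,0]], turn=[[0,0,0],[0,0,0]])

```text
time: 20.23
tool_pos: [648.9, 144.0, 94.0]
orientation: [0.0, 0.999, -0.053, -0.0]
contact_force: [-2.1, 0.9, -4.6]
opening: 25.3
```

carry_out(linear=[[0.002,0,0],[0.002,0,0]], turn=[[0,0,0],[0,0,0]])

```text
time: 20.48
tool_pos: [649.0, 144.0, 94.0]
orientation: [0.0, 0.999, -0.053, -0.001]
contact_force: [-1.7, -0.4, -3.3]
opening: 25.5
```

Contact with the stop: −2 N at s ≈ 49.2, as predicted. I'll lower it the last fraction.

carry_out(linear=[[0,0,0.001],[0,0,0.002],[0,0,0.002]], turn=[[0,0,0],[0,0,0],[0,0,0]])

```text
time: 20.85
tool_pos: [649.1, 144.1, 93.8]
orientation: [-0.0, 0.999, -0.053, -0.001]
contact_force: [-3.8, -0.5, -0.7]
opening: 25.6
```

```bash
python3 -c "
from h import *
weigh(4);go(600+49.5*.9944,149.15-49.5*.1054,94,-6.05)
"
```

```text
Fmean [-4.69  0.29 -0.87] std [0.13 0.36 0.57] J [ 5.9600e-01 -5.0802e+01  2.1240e+00 -1.6698e+01  2.0100e-01 -1.5440e+00
  1.5000e-02]
pos [649.2 144.1  93.8] yaw -6.1 tilt [-1.2e-03  1.0e-04 -1.0e+00] F [-4.79  0.5  -0.45] op 25.4 t 21.05
linear [ 0.0004  0.0006 -0.001 ] turnz -0.0003
```

carry_out(linear=[[0,0,0],[0,0,0],[0,0,0],[0,0,0],[0,0,0],[0,0,0]], turn=[[0,0,0],[0,0,0],[0,0,0],[0,0,0],[0,0,0],[0,0,0]], claw=0)

```text
time: 21.8
tool_pos: [649.8, 144.0, 93.7]
orientation: [-0.0, 0.999, -0.053, 0.0]
contact_force: [-1.2, 0.2, -0.3]
opening: 80.8
```

carry_out(linear=[[0,0,-0.02],[0,0,-0.08],[0,0,-0.16],[0,0,-0.25],[-0.05,0,-0.34],[-0.15,0,-0.38],[-0.2,0,-0.38],[-0.2,0,-0.38],[-0.2,0,-0.38]], turn=[[0,0,0],[0,0,0],[0,0,0],[0,0,0],[0,0,0],[0,0,0],[0,0,0],[0,0,0],[0,0,0]])

```text
time: 22.92
tool_pos: [610.1, 148.0, 169.4]
orientation: [0.0, 0.999, -0.053, -0.0]
contact_force: [-0.3, 0.4, -0.9]
opening: 93.1
```

```bash
cat > tub.py <<'E'
from h import *
import sys
def tub(name,x,y,h,rr=22):
    P=np.load(f"pics/{name}.npz")["P"].reshape(-1,3);Q=P[np.hypot(P[:,0]-x,P[:,1]-y)<rr]
    k=Q[abs(Q[:,2]-h)<7]
    (cx,cy),r=cv2.minEnclosingCircle(k[:,:2].astype(np.float32));print("tub",len(k),round(cx,1),round(cy,1),"r",round(r,1),"z",np.median(k[:,2]).round(1),k.mean(0).round(1))
tub(sys.argv[1],*map(float,sys.argv[2:5]))
E
python3 -c "
from h import *
weigh(2);go(456.5,-287.5,170,-6.05)
p,P,T=wristlook('w7')
"; python3 lane.py w7 149.15; python3 tub.py w7 649 144 113
```

```text
Fmean [ 0.12 -0.06 -0.22] std [0.29 0.06 0.34] J [-1.0500e-01 -4.5459e+01  1.3420e+00 -1.5017e+01  1.4000e-02 -7.1000e-02
  0.0000e+00]
pos [610.3 147.9 169.2] yaw -6.13 tilt [-2.e-04 -4.e-04 -1.e+00] F [ 0.41  0.   -0.56] op 93.0 t 23.02
linear [-0.532   2.2467 -0.0029] turnz -0.0004
4
[[32.8 33.4 40.6 37.  41.9]
 [50.6 33.5 40.7 37.1 41.9]
 [70.3 33.2 40.7 36.9 41.8]
 [90.2 33.2 40.7 37.  41.8]]
5
[[  5.7 -36.1 -33.5 -34.9  41.9]
 [ 34.1 -40.8 -33.4 -36.6  42. ]
 [ 50.3 -40.8 -33.2 -37.1  41.8]
 [ 70.3 -40.9 -33.3 -37.1  42. ]
 [ 90.  -40.7 -33.4 -37.1  41.8]]
stop s [79.1 82.2 85.1] z 52.9
tub 1308 649.0 144.2 r 13.0 z 112.8 [649.6 144.1 112.7]
```

View pics/w7.png

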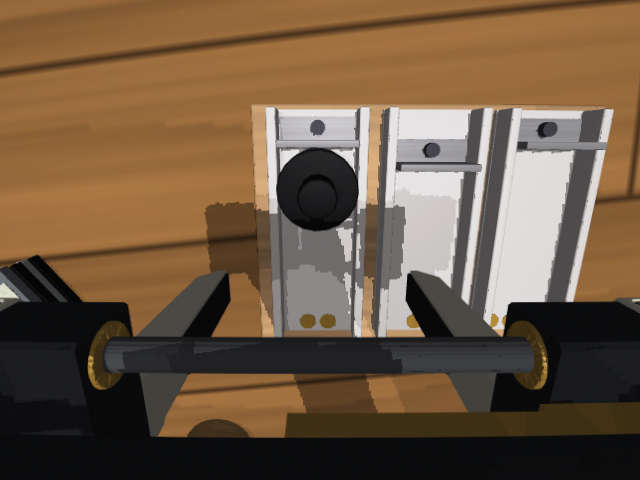

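Tub A stands at (649.0, 144.2), s = 49.3 mm in lane 2, with its edge on the stop face and its knob top at 112.8 mm as it should be. On to tub B.

carry_out(linear=[[-0.03,0.1,0],[-0.09,0.3,0],[-0.15,0.55,0],[-0.2,0.8,0],[-0.23,1,0]], turn=[[0,0,0],[0,0,0],[0,0,0],[0,0,0],[0,0,0]])

```text
time: 23.7
tool_pos: [541.0, -49.9, 169.8]
orientation: [0.001, 0.998, -0.055, -0.0]
contact_force: [-0.3, 0.1, 0.8]
opening: 93.1
```

carry_out(linear=[[-0.06,0.25,0],[-0.12,0.5,0],[-0.17,0.7,0],[-0.22,0.9,0],[-0.22,0.9,0]], turn=[[0,0,0],[0,0,0],[0,0,0],[0,0,0],[0,0,0]])

```text
time: 24.32
tool_pos: [476.8, -225.6, 169.8]
orientation: [0.002, 0.998, -0.058, -0.001]
contact_force: [0.1, 0.1, 0.2]
opening: 93.0
```

```bash
python3 -c "
from h import *
weigh(8);go(457,-287.7,130,-6.05)
"
```

```text
Fmean [0.05 0.14 0.08] std [0.6  0.61 0.46] J [ 6.8500e-01 -3.7494e+01  1.3480e+00 -1.3258e+01  2.0000e-02 -6.9000e-02
  2.0000e-03]
pos [ 480.4 -218.9  169.6] yaw -5.98 tilt [ 1.e-04  5.e-04 -1.e+00] F [-0.16  0.6   0.22] op 93.0 t 24.73
linear [-0.0807  0.3543  0.198 ] turnz 0.0004
```

carry_out(linear=[[-0.04,0.15,0],[-0.08,0.3,0],[-0.081,0.354,0],[-0.081,0.354,0.1],[-0.081,0.354,0.15],[-0.081,0.354,0.15],[-0.081,0.354,0.15]], turn=[[0,0,0],[0,0,0],[0,0,0],[0,0,0],[0,0,0],[0,0,0],[0,0,0]])

```text
time: 25.6
tool_pos: [457.0, -288.4, 140.1]
orientation: [0.0, 0.999, -0.053, 0.0]
contact_force: [-0.0, 0.5, 0.1]
opening: 92.9
```

```bash
python3 -c "
from h import *
weigh(8);go(457,-287.7,77,-6.05)
p,P,T=wristlook('w8')
"; python3 tub.py w8 457 -287.7 96
```

```text
Fmean [-0.13  0.19 -0.23] std [0.57 0.39 0.39] J [-3.9000e-02 -3.9129e+01  1.0240e+00 -1.2528e+01 -2.8000e-02 -6.3000e-02
 -0.0000e+00]
pos [ 456.5 -288.8  139.9] yaw -6.11 tilt [ 4.e-04 -1.e-04 -1.e+00] F [-1.   -0.07 -0.66] op 92.9 t 26.0
linear [ 0.002  -0.0057  0.3143] turnz -0.0003
tub 1313 457.4 -287.9 r 13.0 z 95.7 [ 458.4 -287.9   95.5]
```

View pics/w8.png

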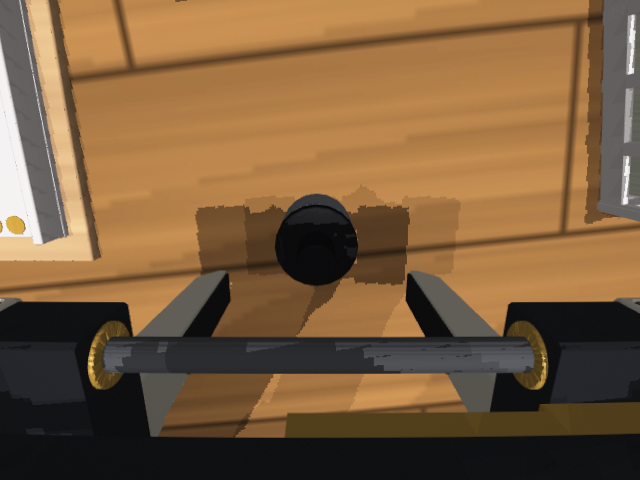

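Tub B's knob is at (317,260), measured at (457.4, −287.9), between the jaws and free of anything nearby.

carry_out(linear=[[0.004,-0.005,0.06],[0.004,-0.005,0.13],[0.004,-0.005,0.2],[0.004,-0.005,0.26],[0.004,-0.005,0.3],[0.004,-0.005,0.314],[0.004,-0.005,0.314],[0.004,-0.005,0.314]], turn=[[0,0,0],[0,0,0],[0,0,0],[0,0,0],[0,0,0],[0,0,0],[0,0,0],[0,0,0]])

```text
time: 27.05
tool_pos: [457.6, -288.0, 77.3]
orientation: [0.0, 0.999, -0.053, 0.0]
contact_force: [-0.2, 0.0, 0.3]
opening: 93.2
```

carry_out(linear=[[0,0,0],[0,0,0],[0,0,0],[0,0,0],[0,0,0],[0,0,0],[0,0,0],[0,0,0]], turn=[[0,0,0],[0,0,0],[0,0,0],[0,0,0],[0,0,0],[0,0,0],[0,0,0],[0,0,0]], claw=255)

```text
time: 28.05
tool_pos: [457.3, -287.8, 76.9]
orientation: [-0.0, 0.999, -0.053, 0.0]
contact_force: [0.2, 0.4, -0.5]
opening: 25.5
```

carry_out(linear=[[0,0,-0.02],[0,0,-0.06],[0,0,-0.12],[0,0,-0.2],[0,0,-0.28],[0,0,-0.314],[0,0,-0.314],[0,0,-0.314],[0,0,-0.314]], turn=[[0,0,0],[0,0,0],[0,0,0],[0,0,0],[0,0,0],[0,0,0],[0,0,0],[0,0,0],[0,0,0]])

```text
time: 29.18
tool_pos: [456.9, -287.5, 139.0]
orientation: [-0.0, 0.999, -0.053, -0.001]
contact_force: [0.6, 0.6, -5.0]
opening: 25.4
```

```bash
python3 -c "
from h import *
weigh(16);go(560,-42,170,-6.05)
p,P,T=wristlook('w9')
"
```

```text
Fmean [ 0.04 -0.03 -5.34] std [0.46 0.52 0.4 ] J [-1.0000e-03 -4.2182e+01  1.1560e+00 -1.3885e+01 -2.4000e-02 -5.7000e-02
  0.0000e+00]
pos [ 457.3 -287.8  139.7] yaw -6.11 tilt [ 0.e+00  1.e-04 -1.e+00] F [ 0.86  0.34 -5.42] op 25.5 t 29.98
linear [ 0.38   -1.2768 -0.1515] turnz -0.0003
```

The force is 5.34 N, about 545 g, and the joint torques suggest about 5.6 N. That makes it lane 3.

carry_out(linear=[[0,0,-0.05],[0,0,-0.12],[0.03,-0.07,-0.15],[0.06,-0.18,-0.15],[0.1,-0.32,-0.15],[0.14,-0.45,-0.15],[0.18,-0.58,-0.15],[0.21,-0.7,-0.15],[0.24,-0.8,-0.15],[0.27,-0.9,-0.15],[0.28,-0.93,-0.15]], turn=[[0,0,0],[0,0,0],[0,0,0],[0,0,0],[0,0,0],[0,0,0],[0,0,0],[0,0,0],[0,0,0],[0,0,0],[0,0,0]])

```text
time: 31.4
tool_pos: [533.7, -105.4, 170.0]
orientation: [-0.001, 0.999, -0.051, 0.0]
contact_force: [0.2, -0.1, -5.3]
opening: 25.7
```

carry_out(linear=[[0.03,-0.07,0],[0.05,-0.15,0],[0.08,-0.25,0],[0.1,-0.32,0],[0.1,-0.347,0],[0.1,-0.347,0],[0.1,-0.347,0],[0.1,-0.347,0]], turn=[[0,0,0],[0,0,0],[0,0,0],[0,0,0],[0,0,0],[0,0,0],[0,0,0],[0,0,0]])

```text
time: 32.4
tool_pos: [559.8, -42.9, 169.7]
orientation: [0.0, 0.999, -0.054, -0.0]
contact_force: [-0.2, 0.3, -6.4]
opening: 25.4
```

```bash
python3 -c "
from h import *
weigh(8);go(585.1,-44.35,130,-6.05)
p,P,T=wristlook('w10')
"; python3 lane.py w10 -45.9;
```

```text
Fmean [ 0.15 -0.15 -5.66] std [0.58 0.31 0.72] J [ 3.0000e-02 -4.3138e+01  1.2720e+00 -1.5386e+01  3.0000e-03 -7.5000e-02
 -0.0000e+00]
pos [560.  -42.  169.7] yaw -6.11 tilt [ 0.e+00  1.e-04 -1.e+00] F [ 0.07 -0.39 -5.62] op 25.6 t 32.8
linear [ 0.126  -0.0015  0.1983] turnz -0.0003
5
[[10.5 33.2 40.9 36.8 41.9]
 [30.5 33.3 41.1 36.9 41.8]
 [50.2 33.1 41.1 36.9 41.8]
 [70.1 33.  41.  37.  41.7]
 [84.6 33.4 40.8 36.9 41.8]]
5
[[ 10.3 -41.  -33.2 -37.   41.8]
 [ 30.3 -41.1 -33.3 -37.   41.9]
 [ 50.  -41.1 -33.2 -37.   41.8]
 [ 70.2 -41.  -33.2 -37.1  42. ]
 [ 84.7 -40.6 -33.3 -37.   41.9]]
stop s [58.  60.6 63.5] z 52.9
```

View pics/w10.png

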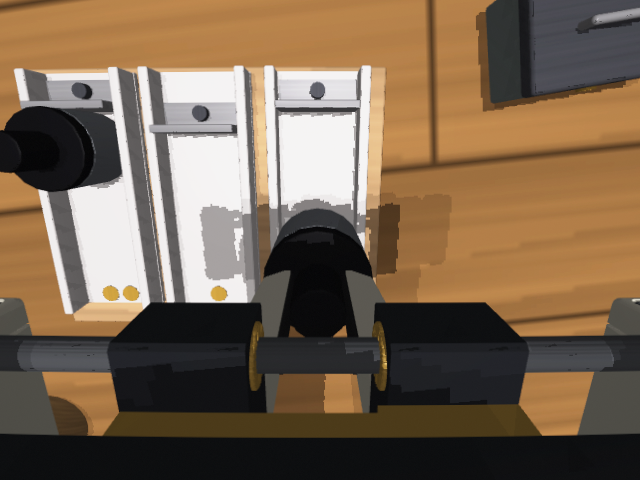

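carry_out(linear=[[0.06,-0.0015,0],[0.12,-0.0015,0],[0.176,-0.0015,0],[0.176,-0.0015,0],[0.176,-0.0015,0],[0.176,-0.0015,0.05],[0.176,-0.0015,0.1],[0.176,-0.0015,0.15],[0.176,-0.0015,0.2],[0.176,-0.0015,0.24],[0.176,-0.0015,0.24],[0.176,-0.0015,0.24]], turn=[[0,0,0],[0,0,0],[0,0,0],[0,0,0],[0,0,0],[0,0,0],[0,0,0],[0,0,0],[0,0,0],[0,0,0],[0,0,0],[0,0,0]])

```text
time: 34.35
tool_pos: [595.4, -45.4, 121.9]
orientation: [-0.0, 0.999, -0.053, 0.0]
contact_force: [0.8, 0.6, -6.1]
opening: 25.2
```

```bash
python3 -c "
from h import *
go(595,-45.4,96,-6.05)
"
```

```text
pos [595.4 -45.4 121.9] yaw -6.11 tilt [ 8.e-04  0.e+00 -1.e+00] F [ 0.79  0.59 -6.1 ] op 25.2 t 34.35
linear [-0.0022  0.      0.1297] turnz -0.0003
```

carry_out(linear=[[0,0,0.03],[0,0,0.06],[0,0,0.09],[0,0,0.11],[0,0,0.125],[0,0,0.13],[0,0,0.13],[0,0,0.13]], turn=[[0,0,0],[0,0,0],[0,0,0],[0,0,0],[0,0,0],[0,0,0],[0,0,0],[0,0,0]])

```text
time: 35.35
tool_pos: [595.2, -45.4, 95.9]
orientation: [-0.0, 0.999, -0.053, 0.0]
contact_force: [0.6, -0.1, -5.6]
opening: 25.6
```

carry_out(linear=[[0,0,0.003],[0,0,0.006],[0,0,0.008],[0,0,0.008],[0,0,0.008]], turn=[[0,0,0],[0,0,0],[0,0,0],[0,0,0],[0,0,0]])

```text
time: 35.98
tool_pos: [595.1, -45.4, 94.1]
orientation: [-0.0, 0.999, -0.053, 0.0]
contact_force: [-0.0, -0.1, -5.6]
opening: 25.3
```

```bash
python3 -c "
from h import *
weigh(3);go(595,-45.4,96,-6.05)
"
```

```text
Fmean [ 0.2   0.11 -5.57] std [0.6  0.27 0.29] J [-0.0000e+00 -4.7856e+01  1.4000e+00 -1.3728e+01 -2.0000e-03 -7.5000e-02
  0.0000e+00]
pos [595.1 -45.4  94.1] yaw -6.1 tilt [ 1.e-04  1.e-04 -1.e+00] F [-0.06  0.41 -5.24] op 25.4 t 36.12
linear [-0.0003  0.0001 -0.0094] turnz -0.0003
```

carry_out(linear=[[0,0,0.001],[0,0,0.002],[0,0,0.002],[0,0,0.002]], turn=[[0,0,0],[0,0,0],[0,0,0],[0,0,0]])

```text
time: 36.62
tool_pos: [595.1, -45.4, 93.9]
orientation: [-0.0, 0.999, -0.053, 0.0]
contact_force: [-0.2, -0.1, -2.7]
opening: 26.1
```

carry_out(linear=[[0,0,0.001],[0,0,0.001],[0,0,0.001]], turn=[[0,0,0],[0,0,0],[0,0,0]])

```text
time: 37.0
tool_pos: [595.1, -45.4, 93.9]
orientation: [-0.0, 0.999, -0.053, 0.0]
contact_force: [-0.8, -0.7, 1.2]
opening: 25.8
```

```bash
python3 -c "
from h import *
weigh(3);go(595,-45.4,96,-6.05)
"
```

```text
Fmean [-1.85  0.56  1.16] std [0.65 0.29 0.49] J [ 5.3000e-02 -4.4052e+01  1.3170e+00 -1.3146e+01 -3.0000e-03 -6.7600e-01
  1.0000e-03]
pos [595.1 -45.4  93.9] yaw -6.11 tilt [ 3.e-04  1.e-04 -1.e+00] F [-1.47  0.74  1.85] op 25.1 t 37.15
linear [-0.0006  0.0002 -0.0107] turnz -0.0003
```

The tub is down gently. I'll lighten it and slide along.

carry_out(linear=[[0,0,-0.002],[0,0,-0.002],[0.01,0,-0.002],[0.025,0,-0.002],[0.04,0,-0.002],[0.055,0,-0.002],[0.07,0,-0.002],[0.085,0,-0.002],[0.1,0,-0.002],[0.115,0,-0.002],[0.13,0,-0.002],[0.14,0,-0.002],[0.148,0,-0.002],[0.15,0,-0.002],[0.15,0,-0.002],[0.15,0,-0.002]], turn=[[0,0,0],[0,0,0],[0,0,0],[0,0,0],[0,0,0],[0,0,0],[0,0,0],[0,0,0],[0,0,0],[0,0,0],[0,0,0],[0,0,0],[0,0,0],[0,0,0],[0,0,0],[0,0,0]])

```text
time: 39.15
tool_pos: [624.8, -48.6, 94.0]
orientation: [-0.0, 0.999, -0.053, -0.0]
contact_force: [-5.8, 1.0, 4.8]
opening: 25.7
```

```bash
python3 -c "
from h import *
weigh(4);go(600+28*.9944,-45.93-28*.1054,94,-6.05)
"
```

```text
Fmean [-5.04  0.3   5.09] std [0.61 0.14 0.25] J [ 4.6000e-02 -4.4537e+01  1.3670e+00 -1.4740e+01 -1.6000e-02 -1.7160e+00
  1.0000e-03]
pos [624.7 -48.6  94. ] yaw -6.11 tilt [-4.e-04  1.e-04 -1.e+00] F [-6.    0.15  5.51] op 25.8 t 39.35
linear [ 0.0156 -0.0003 -0.    ] turnz -0.0003
```

carry_out(linear=[[0,0,-0.002],[0,0,-0.003],[0,0,-0.004],[0,0,-0.004],[0,0,-0.004]], turn=[[0,0,0],[0,0,0],[0,0,0],[0,0,0],[0,0,0]])

```text
time: 39.98
tool_pos: [625.2, -48.6, 94.1]
orientation: [-0.0, 0.999, -0.053, 0.0]
contact_force: [0.7, 0.0, -5.8]
opening: 25.3
```

```bash
python3 -c "
from h import *
weigh(4);go(600+28*.9944,-45.93-28*.1054,94,-6.05)
"
```

```text
Fmean [-0.15  0.09 -5.35] std [0.44 0.46 0.26] J [ 7.0000e-03 -5.0166e+01  1.4940e+00 -1.4549e+01 -1.0000e-03 -8.5000e-02
 -0.0000e+00]
pos [625.  -48.5  94.5] yaw -6.11 tilt [ 2.e-04  1.e-04 -1.e+00] F [-0.1  -0.56 -5.49] op 25.3 t 40.17
linear [0.0145 0.0001 0.0024] turnz -0.0003
```

Floating a fraction of a millimetre and on the centreline, at s = 25.1. I'll advance in small steps.

carry_out(linear=[[0.004,0,0],[0.008,0,0],[0.01,0,0],[0.01,0,0]], turn=[[0,0,0],[0,0,0],[0,0,0],[0,0,0]])

```text
time: 40.67
tool_pos: [626.9, -48.8, 94.7]
orientation: [-0.0, 0.999, -0.053, 0.0]
contact_force: [0.1, 0.4, -5.8]
opening: 25.5
```

carry_out(linear=[[0.002,0,0.001],[0.003,0,0.001],[0.003,0,0.001]], turn=[[0,0,0],[0,0,0],[0,0,0]])

```text
time: 41.05
tool_pos: [627.5, -48.9, 94.5]
orientation: [-0.0, 0.999, -0.053, 0.0]
contact_force: [0.1, -0.1, -6.2]
opening: 25.3
```

carry_out(linear=[[0.002,0,0],[0.002,0,0]], turn=[[0,0,0],[0,0,0]])

```text
time: 41.3
tool_pos: [627.8, -48.9, 94.5]
orientation: [-0.0, 0.999, -0.053, -0.0]
contact_force: [-0.5, -0.2, -5.7]
opening: 25.3
```

```bash
python3 -c "
from h import *
weigh(3);go(600+28*.9944,-45.93-28*.1054,94,-6.05)
"
```

```text
Fmean [ 0.24 -0.18 -5.84] std [0.08 0.22 0.58] J [ 2.0000e-03 -5.0422e+01  1.5020e+00 -1.4668e+01 -1.0000e-03 -1.0500e-01
 -0.0000e+00]
pos [627.8 -48.8  94.5] yaw -6.1 tilt [-0.e+00  1.e-04 -1.e+00] F [ 0.32  0.06 -6.3 ] op 24.9 t 41.45
linear [0.0001 0.0002 0.0024] turnz -0.0003
```

carry_out(linear=[[0.002,0,0],[0.002,0,0]], turn=[[0,0,0],[0,0,0]])

```text
time: 41.7
tool_pos: [628.0, -48.9, 94.4]
orientation: [-0.0, 0.999, -0.053, -0.0]
contact_force: [-1.8, -1.1, -4.8]
opening: 25.4
```

```bash
python3 -c "
from h import *
weigh(3);go(600+28*.9944,-45.93-28*.1054,94,-6.05)
"
```

```text
Fmean [-0.67  0.01 -5.47] std [0.25 0.2  0.18] J [ 1.9000e-02 -5.0341e+01  1.5240e+00 -1.5069e+01 -0.0000e+00 -3.8800e-01
 -0.0000e+00]
pos [628.  -48.9  94.4] yaw -6.1 tilt [-7.e-04  1.e-04 -1.e+00] F [-0.34  0.29 -5.24] op 25.5 t 41.85
linear [-0.0006  0.      0.0021] turnz -0.0003
```

Contact is just starting. One more small step, then lower.

carry_out(linear=[[0.001,0,0],[0.002,0,0],[0.002,0,0]], turn=[[0,0,0],[0,0,0],[0,0,0]])

```text
time: 42.22
tool_pos: [628.1, -48.9, 94.4]
orientation: [-0.0, 0.999, -0.053, -0.001]
contact_force: [-1.8, -0.0, -3.6]
opening: 25.6
```

```bash
python3 -c "
from h import *
weigh(3);go(600+28*.9944,-45.93-28*.1054,94,-6.05)
"
```

```text
Fmean [-3.14  0.47 -4.16] std [0.22 0.37 0.09] J [ 5.0000e-02 -5.0148e+01  1.5640e+00 -1.5808e+01  1.0000e-03 -9.2200e-01
 -0.0000e+00]
pos [628.1 -49.   94.4] yaw -6.11 tilt [-1.1e-03  1.0e-04 -1.0e+00] F [-2.93  0.17 -4.24] op 25.3 t 42.38
linear [-0.0016 -0.0003  0.0019] turnz -0.0003
```

The stop force is 3.1 N. Lower it.

carry_out(linear=[[0,0,0.001],[0,0,0.002],[0,0,0.002]], turn=[[0,0,0],[0,0,0],[0,0,0]])

```text
time: 42.75
tool_pos: [628.2, -48.9, 94.1]
orientation: [-0.0, 0.999, -0.053, -0.001]
contact_force: [-3.6, 0.4, -3.0]
opening: 25.5
```

```bash
python3 -c "
from h import *
weigh(3);go(600+28*.9944,-45.93-28*.1054,94,-6.05)
"
```

```text
Fmean [-4.4   0.02 -2.26] std [1.03 0.4  0.36] J [ 7.7000e-02 -4.9480e+01  1.5800e+00 -1.6308e+01  1.0000e-03 -1.4250e+00
 -0.0000e+00]
pos [628.2 -49.   94.1] yaw -6.11 tilt [-1.e-03  1.e-04 -1.e+00] F [-5.83  0.53 -1.75] op 25.6 t 42.9
linear [-0.0019 -0.0002  0.0004] turnz -0.0003
```

carry_out(linear=[[-0.0005,0,0.001],[-0.0005,0,0.001]], turn=[[0,0,0],[0,0,0]])

```text
time: 43.15
tool_pos: [628.2, -48.9, 94.1]
orientation: [-0.0, 0.999, -0.053, -0.0]
contact_force: [-5.3, 0.8, -0.9]
opening: 25.4
```

carry_out(linear=[[0,0,0],[0,0,0],[0,0,0],[0,0,0],[0,0,0],[0,0,0]], turn=[[0,0,0],[0,0,0],[0,0,0],[0,0,0],[0,0,0],[0,0,0]], claw=0)

```text
time: 43.9
tool_pos: [628.6, -49.0, 93.8]
orientation: [-0.0, 0.999, -0.053, 0.0]
contact_force: [-0.8, 0.7, -0.4]
opening: 81.1
```

carry_out(linear=[[0,0,-0.02],[0,0,-0.08],[0,0,-0.16],[0,0,-0.25],[-0.05,0,-0.34],[-0.15,0,-0.4],[-0.25,0,-0.4],[-0.25,0,-0.4],[-0.25,0,-0.4],[-0.25,0,-0.4]], turn=[[0,0,0],[0,0,0],[0,0,0],[0,0,0],[0,0,0],[0,0,0],[0,0,0],[0,0,0],[0,0,0],[0,0,0]])

```text
time: 45.15
tool_pos: [579.5, -43.7, 173.9]
orientation: [0.0, 0.999, -0.053, 0.0]
contact_force: [-0.7, -0.3, -0.9]
opening: 93.0
```

```bash
python3 -c "
from h import *
weigh(2);go(560,-41.7,170,-6.05)
p,P,T=wristlook('w11')
p,d=imaging.grab_frame('top');np.savez('pics/top2.npz',p=p,d=d);cv2.imwrite('pics/top2.png',p[:,:,::-1])
from station import sense; print(sense()['qd'].round(3))
"; python3 lane.py w11 -45.93; python3 tub.py w11 628 -49 113;python3 tub.py w11 649 144 113
```

```text
Fmean [-0.14 -0.13 -0.71] std [0.18 0.41 0.1 ] J [-5.0000e-03 -4.1641e+01  1.1920e+00 -1.4350e+01 -3.0000e-03 -7.7000e-02
  0.0000e+00]
pos [579.3 -43.7 173.6] yaw -6.11 tilt [-0. -0. -1.] F [ 0.04  0.29 -0.61] op 93.2 t 45.25
linear [-0.0969  0.0001  0.0182] turnz -0.0003
[ 0.001 -0.002  0.001  0.004  0.001 -0.003  0.   ]
5
[[10.  33.2 41.  36.8 41.8]
 [30.4 33.1 40.7 37.1 42. ]
 [50.3 33.3 40.7 36.8 41.9]
 [70.3 33.4 40.8 37.  41.9]
 [84.9 33.3 40.7 36.9 41.7]]
5
[[  9.9 -40.8 -33.3 -37.   42. ]
 [ 30.4 -40.9 -33.3 -37.2  41.9]
 [ 50.1 -40.9 -33.5 -37.   41.9]
 [ 70.1 -41.  -33.4 -37.2  41.9]
 [ 85.  -40.7 -33.3 -37.3  41.7]]
stop s [58.4 61.3 63.6] z 52.9
tub 1293 627.5 -49.0 r 13.0 z 112.8 [627.9 -48.9 112.7]
tub 1370 648.7 143.3 r 13.4 z 112.4 [649.  140.7 111.9]
```

View pics/w11.png

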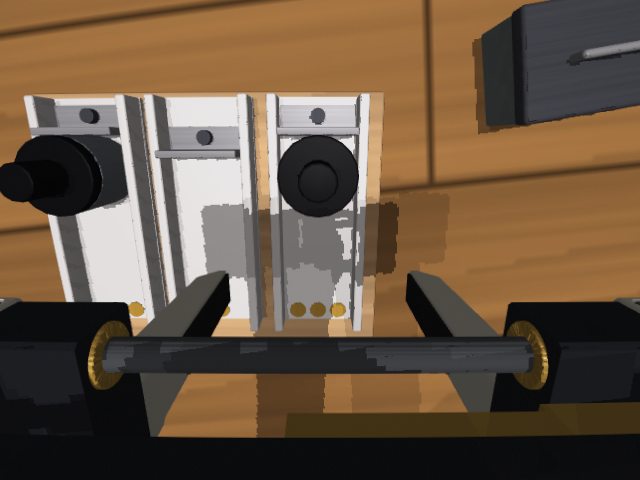

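View pics/top2.png

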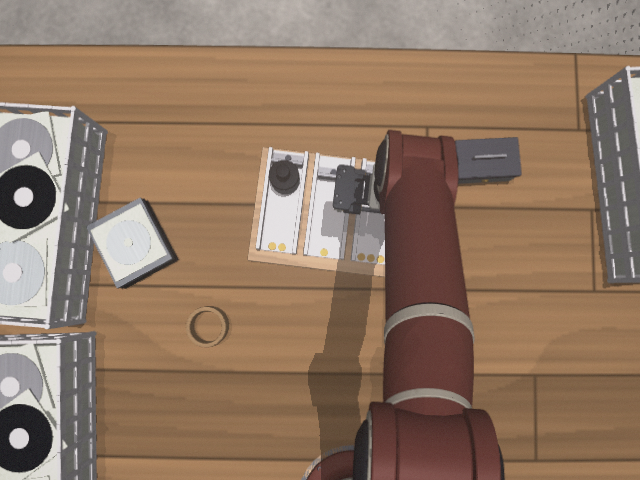

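```bash
python3 -c "
from h import *
a=np.radians(-6.05);ux=np.array([np.cos(a),np.sin(a)]);uy=np.array([-ux[1],ux[0]])
for n,y6,c in (('w7',149.15,49),('w11',-45.93,28)):
    P=np.load(f'pics/{n}.npz')['P'].reshape(-1,3);r=P[:,:2]-[600,y6];s=r@ux;w=r@uy
    m=(abs(P[:,2]-79)<5)&(np.hypot(s-c,w)<34)
    (cx,cy),R=cv2.minEnclosingCircle(np.c_[s,w][m].astype(np.float32))
    # side of lid/front edge at |w|<6
    f=s[m&(abs(w)<5)]
    st=s[(abs(P[:,2]-53)<4)&(abs(w)<25)&(s>c+20)&(s<c+45)]
    print(n,'lid c',round(cx,2),round(cy,2),'R',round(R,2),'front',np.percentile(f,[98,100]).round(2),'stop',np.percentile(st,[0,2,5,50]).round(2))
"
```

```text
w7 lid c 49.31 0.06 R 29.94 front [78.32 79.  ] stop [76.84 79.88 79.89 82.15]
w11 lid c 27.69 -0.03 R 29.96 front [56.62 57.33] stop [58.4  58.41 58.42 61.34]
```

```bash
python3 -c "
from station import workorder;print(workorder.hand_in())"
```

```text
the job is handed in; nothing more can be done
None
```

Both coin tubs are standing in lanes against their stops, and I handed the job in at about 45 s of the 72 s allowed. The hand-in reports no verdict, so these are my own measurements.

| | Tub A (was beside the cash box) | Tub B (was nearer the robot) |
|---|---|---|
| Weight from wrist force | 4.2–4.6 N, about 450 g | 5.3–5.8 N, about 560 g |
| Lane | Two coins | Three coins |
| Force felt at the stop | About 2 N on first contact, 4.7 N before release | About 3 N before lowering, up to 5.8 N in single readings |
| Offset from the lane's middle line | 0.1 mm | 0 mm |
| Gap to the stop, from the last wrist view | 0–0.6 mm | 0.7 mm |

- **Weights:** the joint torques read a little higher, about 4.7 N for A and 5.65 N for B. Tub B is close to the point where lane 2 would also count, but lane 3 is accepted on either reading.
- **Gaps:** the depth noise is about 0.5 mm, so I can't tell the measured gaps from contact. Both are under the 2 mm limit.
- **Upright:** both knob tops measured 112.8 mm above the table, within 0.2 mm of what a tub standing on the lane floor should give.
- **Sliding:** floor drag rose to about 5–6 N, so for the last few millimetres I held each tub a fraction of a millimetre off the floor. I lowered it again against the stop before letting go.
- **Bystanders:** the disc cases, the tape and the visible part of the cash box look unmoved in the last top view. I did not measure them.
- **Gripper:** open and well clear of both tubs when I handed in.

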